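Stopper the slant-necked bean jar

ROBOT

A 6-joint arm with a two-finger parallel gripper is mounted at the origin on a cart in front of the work surface, level with it; the furniture and walls round the work are solid. World frame = base frame: x ahead of the robot, y to its left, z up, the work surface at z = 0. Lengths are in m, angles in rad, forces in N, time in s.
With the tool pointing down it reaches from about 0.25 to 0.775 m from the base axis. Payload 4 kg.
Tool frame: the origin (TCP) lies midway between the tips of the shut fingers; the grasp point (between the pads) lies 19 mm behind it; z points along the fingers, x is the direction in which the jaws open and shut, and the axes are right-handed (so a half turn about z gives the same grasp; the last joint's range is limited). The gripper opens to 94 mm and grips with 3 to 60 N. Pads are 16 mm wide; open, the fingers measure 119 mm over their backs; the gripper's body (75 mm by 177 mm) begins 78 mm behind the grasp point.
Start: joints at [-0.103, 0.087, 1.371, -0, 1.684, -0.103], TCP at [0.55, -0, 0.206] pointing down, gripper open.
Joint ranges: [-3.1, 3.1], [-0.76, 2.03], [0.27, 2.55], [-1.08, 4.22], [0.17, 2.65], [-2.57, 2.57]. Speed limits (rad/s): [2.79, 2.79, 3.14, 3.14, 3.14, 3.14].

INTERFACE

Orientations are given as [roll, pitch, yaw] about the fixed x, y, z axes, in that order (R = Rz(yaw) Ry(pitch) Rx(roll)).
In Python, from bench import robot gives the robot as it stands.
- The arm moves only by the shell command python3 -m handwheel 'ROWS'. ROWS is a JSON object of lists of equal length, an entry for each row: "delta_pos": the shift along the tool's x, y, z in mm, a list of three; "rotation": the turn, a rotation vector about the tool's x, y, z in rad, a list of three; "claw": the closure, from -1 (fully open) to 1 (shut). In form: {"delta_pos": [[tx, ty, tz], ...], "rotation": [[wx, wy, wz], ...], "claw": [claw, ...]}. A call has exactly 8 rows; each row shifts and turns the commanded pose from where the row before left it, along the tool's axes as they then stand; what a row does not reach is not made up. A row lasts 1/8 s, in which the tool goes at most 62.5 mm and 10.7 degrees, less where a joint would pass 70% of its speed; a pose out of reach is approached as far as the arm can. A call with a gripper value outside its range is refused whole. The fingers move at their own pace and stop on an object; the grip force is fixed at half the most. Time passes only in rows, so rows that do not move let the fingers close, or fill a call up. It gives the time, the measured TCP pose, the force and the opening at its end, in the units of the state.
- robot.get_obs(): the state, without advancing time (a new reading comes with each control period).
- robot.snapshot(name): name is "scene" or "side" or "wrist"; returns a dict with "color" (384x512x3 uint8, red, green, blue), "intrinsics" (3x3 intrinsics, pixels), "eye" and "rotation" of the camera in the world. Camera axes: x right, y down, z forward; pixel columns grow to the right and rows downward; lengths in m; the calibration is good to about 2 mm. A picture is of the moment at which its call begins. There is no depth.
- robot.close_job(): hands the job in, once; it reports no verdict.
The state is a dict: "time": time; "joint_positions": joint angles; "qvel": joint speeds; "joint_torque": joint torques, N m; "tool_pos": TCP position; "ee_rot": TCP orientation; "wrist_force": force on the tool from outside, world axes, zero at the start; "wrist_torque": the same for the moment, N m; "width": finger opening in m.
Only numpy, scipy, OpenCV 4.12 (cv2) and the standard library are available. Lean on these libraries where they do the work, as an engineer would, in place of code of your own. Each camera call takes 0.05 s, during which the arm holds its last target.

TASK

Close the bean jar: take the ribbed stopper with the paddle grip straight up out of its well in the drying rack, carry it to the jar and set it into the slanted neck, with its rib down in the collar's spout notch, until its flange lies flush on the collar, then let go. The pouring collar is left turned a little one way or the other, so find its notch by eye or by gentle touch and do not force the stopper. Leave the other two stoppers standing in the rack and do not disturb the mug and the glass.

Things in the scene. Friction and masses are not known exactly. Their poses are not given: they have to be found in the camera images.
- stopper_mid (a point): Centre (half-way up) of the loose pale-wood stopper for the jar: 91 mm long, 90 g. z runs along its axis from foot to grip. From here along z: foot at -45.5, flange underside -5.5, flange top +2.5, paddle grip from +2.5 to +45.5 mm. The paddle is 18 mm thick along y, 36 mm wide along x: pinch it across y.
- stopper_seat (a point): Point on the same stopper's axis at the underside of its flange, same axes; it coincides with jar_mouth when home. Flange 61 mm across, 8 mm thick. The round plug below tapers from 43.6 to 34 mm diameter. One rib, 8 mm wide (narrower at its lower edge), stands out on the -x side to 29 mm from the axis, from the flange to 12 mm below it.
- stopper: The same ribbed stopper; origin at the centre of its foot, same axes.
- jar_mouth (a point): Centre of the collar's rim plane on the jar's neck, about 163 mm above the worktop. z points out of the neck, 35 degrees from vertical; -x points down the slope to the jar's front. The steel collar is 14 mm high, bore 46 mm, 64 mm outside; the neck below is wider (50 mm), open to 75 mm below the rim. This frame does not turn with the collar.
- collar_axis (a point): Point on the neck axis at the collar's underside, 14 mm below jar_mouth, same axes. A 15 mm wide notch through the collar wall, with a small spout outside, takes the rib. The collar swivels stiffly (0.5 N m); the notch lies within 0.5 rad either way of -x, which is not measured. Off the notch the rib rests on the rim, flange 12 mm proud; over it, it drops in.
- jar: White stoneware jar fixed to the worktop, body 132 mm across, 114 mm high; origin at the centre of its underside. Its neck leans to the front (-x): the mouth lies about 68 mm in front of this point.
- rack: Fixed wooden drying rack, 78 x 254 x 34 mm (x, y, z); origin at the centre of its underside. Three equal wells in its top at y = -88, 0 and +88 mm, 43 mm diameter, 24 mm deep; the stoppers stand with the foot on the well's floor, in any order, the rib facing roughly the rack's -x side, rib and flange above the deck.
- rack_hole0 (a point): Mouth of the well at y = -88 mm in the rack's frame.
- rack_hole1 (a point): Mouth of the middle well.
- rack_hole2 (a point): Mouth of the well at y = +88 mm.
- ball_mid (a point): Centre of another wooden stopper in the rack, same plug and flange but no rib and a ball knob 33 mm across, 85 mm long. Not to be moved.
- slim_mid (a point): Centre of a slimmer, shorter wooden stopper in the rack: 78 mm long, flange 45 mm, small paddle grip 14 x 28 mm, no rib. Not to be moved.
- mug_1_mid (a point): Half-way up a loose mug, 80 x 110 x 89 mm, on the worktop behind the rack.
- glass_mid (a point): Half-way up a loose drinking glass, 68 mm across and 87 mm high, on the worktop behind the rack.

How it is judged:
By the outcome, as a careful person would: the job done as asked, in the order asked, and still so for the second after the job is handed in, with the robot touching nothing.
It also fails if it takes over 58 s, if anything falls off the work surface, if the arm or the gripper's body presses on something with over 40 N, if the wrist force passes 120 N, or if a joint passes its speed limit or range.

## Working session

There is one attempt and no reset: what is moved stays moved. The work goes in short steps, Python scripts to look and compute and a shell command to move; the robot and the scene stay as the last step left them, time stands still between calls to the robot, and variables do not carry over. Pictures are saved under pics/ and viewed, and the job is handed in when it is done.

```bash
ls; mkdir -p pics; python3 - <<'E'
from bench import robot
import cv2,numpy as np
print(robot.get_obs())
for n in ["scene","side","wrist"]:
    s=robot.snapshot(n); cv2.imwrite(f"pics/{n}0.png",s["color"][:,:,::-1]); print(n,s["intrinsics"],s["eye"],s["rotation"])
E
```

```text
pics
{'time': 0.0, 'joint_positions': array([-1.03077985e-01,  8.79397841e-02,  1.37223205e+00,  1.48558417e-05,
        1.68359067e+00, -1.03082807e-01]), 'qvel': array([-0.00171988, -0.00250858,  0.00139321, -0.00050212,  0.00175991,
       -0.00077463]), 'joint_torque': array([ 1.28542815e-03, -3.40182602e+01, -3.02423716e+01,  7.18220207e-02,
        3.29729996e-02, -1.13141955e-04]), 'tool_pos': array([5.49458842e-01, 6.86725473e-05, 2.04323755e-01]), 'ee_rot': array([-3.14135469e+00,  2.15681640e-03,  6.73482888e-06]), 'wrist_force': array([-0.17087858,  0.04492844, -0.66951715]), 'wrist_torque': array([-0.01711085, -0.00731261,  0.0014689 ]), 'width': 0.09402906192047013}
scene [[453.24301868   0.         257.88024199]
 [  0.         453.24301868 196.46424715]
 [  0.           0.           1.        ]] [0.12819128 0.57334673 0.63354724] [-2.16570585  0.01714401 -2.56661589]
side [[409.08345493   0.         247.45259413]
 [  0.         409.08345493 189.54606377]
 [  0.           0.           1.        ]] [ 0.51637153 -0.95266465  0.60348314] [-2.07215326 -0.01748165 -0.03893877]
wrist [[321.78162021   0.         257.30715076]
 [  0.         321.78162021 197.01724961]
 [  0.           0.           1.        ]] [0.55034411 0.08362595 0.38403865] [2.85087551e+00 9.18616300e-04 8.26744754e-05]
```

View pics/scene0.png

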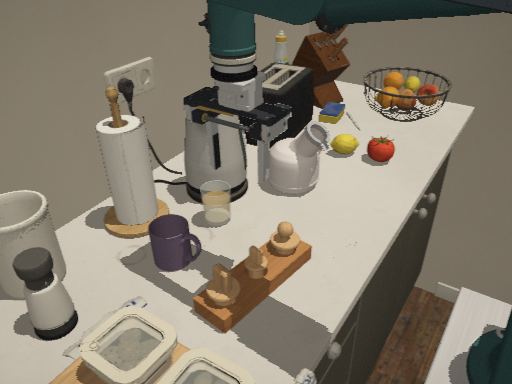

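View pics/side0.png

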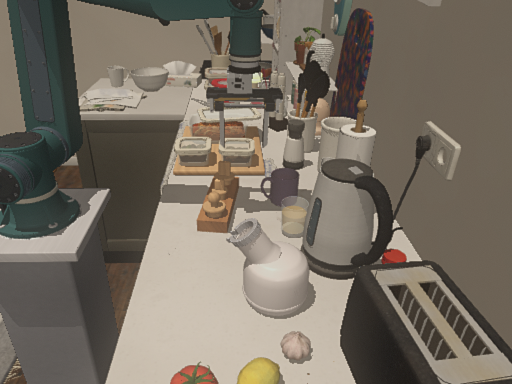

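View pics/wrist0.png

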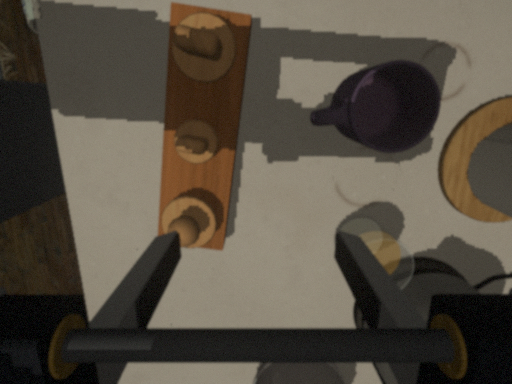

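```bash
cat > h.py <<'E'
import numpy as np,cv2
from scipy.spatial.transform import Rotation as R
def cam(s): return s["intrinsics"],np.array(s["eye"]),R.from_euler('xyz',s["rotation"]).as_matrix()
def proj(s,P):
    K,e,M=cam(s); p=(np.atleast_2d(P)-e)@M; q=p@K.T; return q[:,:2]/q[:,2:]
def ray(s,uv):
    K,e,M=cam(s); d=M@np.linalg.solve(K,[uv[0],uv[1],1]); return e,d/np.linalg.norm(d)
def onz(s,uv,z):
    e,d=ray(s,uv); return e+d*(z-e[2])/d[2]
def tri(obs):
    A=np.zeros((3,3));b=np.zeros(3)
    for s,uv in obs:
        e,d=ray(s,uv);P=np.eye(3)-np.outer(d,d);A+=P;b+=P@e
    return np.linalg.solve(A,b)
def save(s,name,box=None,k=1):
    im=s["color"][:,:,::-1]
    if box: im=im[box[1]:box[3],box[0]:box[2]]
    im=cv2.resize(im,None,fx=k,fy=k,interpolation=cv2.INTER_CUBIC); cv2.imwrite("pics/"+name,im)
E
python3 - <<'E'
from bench import robot
from h import *
import pickle
S={n:robot.snapshot(n) for n in ["scene","side","wrist"]}
pickle.dump(S,open("s0.pkl","wb"))
save(S["scene"],"sc_rack.png",(185,210,325,335),5)
save(S["scene"],"sc_jar.png",(250,110,350,200),6)
save(S["side"],"sd_jar.png",(215,205,325,325),5)
save(S["side"],"sd_rack.png",(185,150,275,240),6)
for z,uv in [(.034,(172,4)),(.034,(251,14)),(.034,(224,249)),(.034,(158,235))]: print(onz(S["wrist"],uv,z))
E
```

```text
[0.46818665 0.17292654 0.034     ]
[0.54429555 0.16433472 0.034     ]
[ 0.5106477  -0.08612965  0.034     ]
[ 0.4333887  -0.06803416  0.034     ]
```

View pics/sc_rack.png

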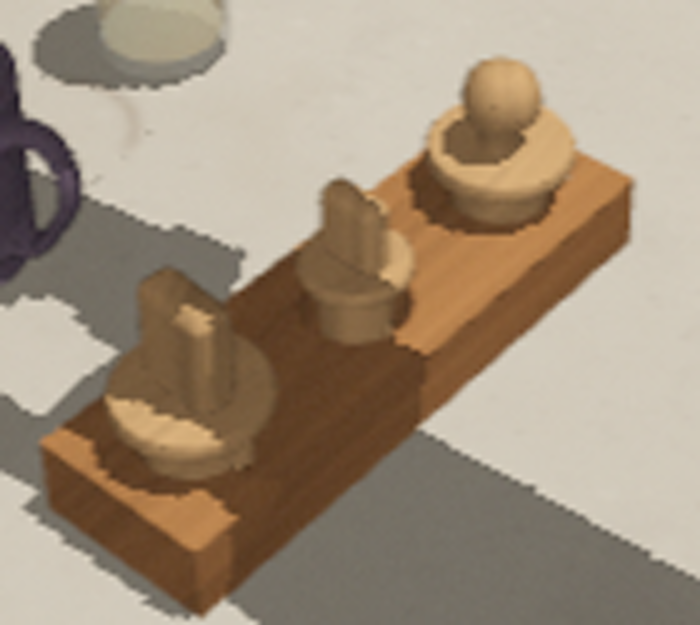

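View pics/sc_jar.png

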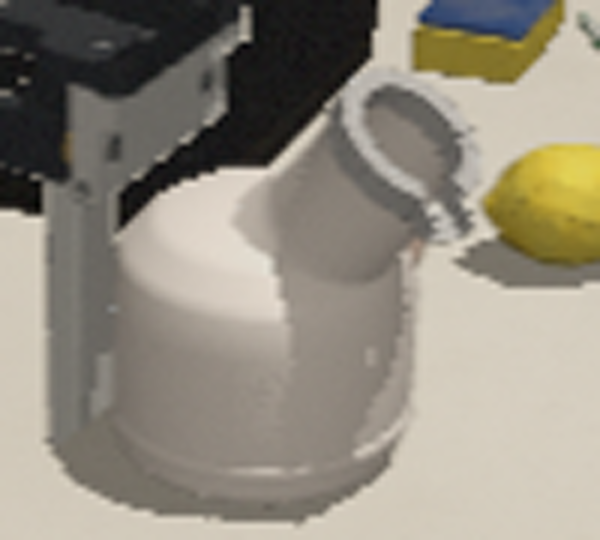

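View pics/sd_jar.png

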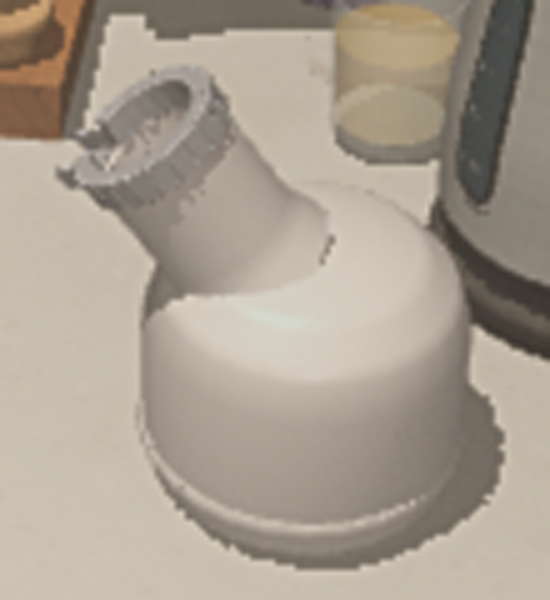

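View pics/sd_rack.png

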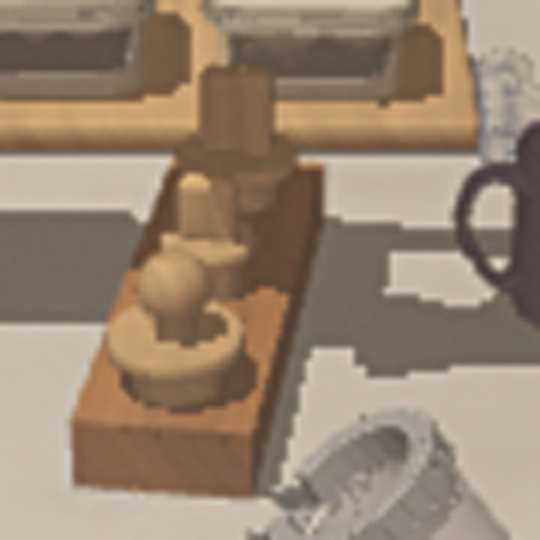

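```bash
cat > fit.py <<'E'
from h import *
import pickle
from scipy.optimize import least_squares
S=pickle.load(open("s0.pkl","rb"))
c=lambda x,y,z:(x*.039,y*.127,z)
obs=[("scene",(193.4,298),c(1,1,.034)),("scene",(225,320.4),c(-1,1,.034)),("scene",(311.4,246.4),c(-1,-1,.034)),("scene",(225.6,332.8),c(-1,1,0)),
("side",(197.5,220.8),c(-1,-1,.034)),("side",(227.5,222),c(1,-1,.034)),("side",(239.2,178),c(1,1,.034)),("side",(197.5,230.8),c(-1,-1,0)),("side",(227.5,232.5),c(1,-1,0)),
("wrist",(172,4),c(-1,1,.034)),("wrist",(251,14),c(1,1,.034)),("wrist",(224,249),c(1,-1,.034)),("wrist",(158,235),c(-1,-1,.034))]
def T(p,P): return R.from_euler('z',p[2]).apply(P)+[p[0],p[1],0]
def f(p): return np.concatenate([(proj(S[n],T(p,P))-uv)[0] for n,uv,P in obs])
r=least_squares(f,[.49,.045,0],loss='soft_l1'); print("rack",r.x,np.abs(r.fun).round(1))
for y in (-.088,0,.088): print(T(r.x,[0,y,.034]))
m=tri([(S["scene"],(319,133)),(S["side"],(243.6,229))]); print("mouth",m)
n=tri([(S["scene"],(322.7,146)),(S["side"],(231.5,235.5))]); print("notch",n)
print("jar base c", onz(S["scene"],(293,178),.0), onz(S["side"],(276,290),0))
E
python3 fit.py
```

```text
rack [ 0.4883408   0.04413729 -0.13516455] [0.8 1.  1.1 1.4 0.4 2.5 0.5 0.5 0.4 0.4 0.1 0.5 0.1 0.9 0.1 0.7 0.1 1.1
 1.6 2.7 0.2 0.4 0.6 0.6 0.1 6.6]
[ 0.4764825  -0.04306008  0.034     ]
[0.4883408  0.04413729 0.034     ]
[0.50019909 0.13133465 0.034     ]
mouth [ 0.53968829 -0.30538066  0.16129177]
notch [ 0.51898311 -0.29121508  0.13783579]
jar base c [ 0.61463769 -0.32836335  0.        ] [ 0.61317214 -0.29660329  0.        ]
```

```bash
cat > jar.py <<'E'
from h import *
from scipy.optimize import least_squares
t=np.linspace(0,2*np.pi,181)
def circ(r,z=0): return np.c_[r*np.cos(t),r*np.sin(t),0*t+z]
def mouthT(p,P): # p: mouth x,y,z, yaw ; tilt 35deg toward -x
    M=R.from_euler('z',p[3])*R.from_euler('y',-np.radians(35)); return M.apply(P)+p[:3]
def notchpts(phi,r0=.023,r1=.032,z0=0,w=.0075):
    a=R.from_euler('z',phi)
    return a.apply([[-r0,w,0],[-r1,w,0],[-r1,w,-.014],[-r1,-w,-.014],[-r1,-w,0],[-r0,-w,0]])
def overlay(s,p,phi,name,box,k):
    im=s["color"][:,:,::-1][box[1]:box[3],box[0]:box[2]]
    im=cv2.resize(im,None,fx=k,fy=k,interpolation=cv2.INTER_CUBIC)
    def pl(P,col,cl=False):
        q=((proj(s,P)-[box[0],box[1]]+.5)*k*8).astype(np.int32); cv2.polylines(im,[q],cl,col,1,cv2.LINE_AA,3)
    pl(mouthT(p,circ(.032)),(0,0,255)); pl(mouthT(p,circ(.023)),(0,255,0)); pl(mouthT(p,circ(.032,-.014)),(255,0,255))
    pl(mouthT(p,notchpts(phi)),(255,0,0))
    b=np.array([p[0],p[1],0])+R.from_euler('z',p[3]).apply([.068,0,0])
    pl(circ(.066)+b,(0,200,255)); pl(circ(.066,.07)+b,(0,200,255))
    cv2.imwrite("pics/"+name,im)
E
python3 - <<'E'
from jar import *
import pickle
S=pickle.load(open("s0.pkl","rb"))
def f(b):
    r=[]
    for n,lo,hi in [("side",243.3,308.8),("scene",269.2,318.7)]:
        q=proj(S[n],circ(.066,.05)+[b[0],b[1],0])[:,0]; r+=[q.min()-lo,q.max()-hi]
    return r
r=least_squares(f,[.61,-.31]); b=r.x; print(b,r.fun)
m=np.array([.5397,-.3054,.163]); d=b-m[:2]; yaw=np.arctan2(d[1],d[0]); print(np.linalg.norm(d),yaw)
p=[*m,yaw]
overlay(S["scene"],p,0,"o1.png",(250,110,350,200),7)
overlay(S["side"],p,0,"o2.png",(215,205,325,325),5)
E
```

```text
[ 0.60832408 -0.31915594] [-0.04439255  0.16075394 -1.02815325  1.12476922]
0.06998921199715852 -0.19783159357882357
```

View pics/o1.png

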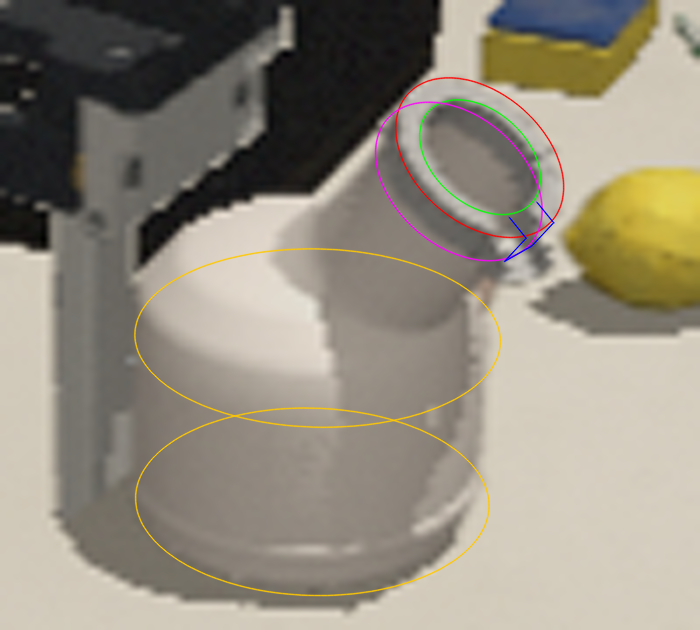

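View pics/o2.png

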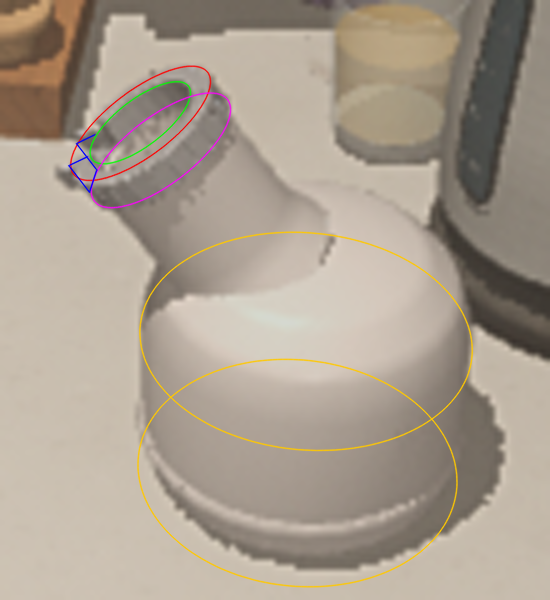

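```bash
cat > plan.py <<'E'
from h import *
def plan(p0,r0,p1,r1,n):
    """rows from pose to pose (rpy), linear, shift in tool axes at row start; prints rounded and result"""
    A=R.from_euler('xyz',r0);B=R.from_euler('xyz',r1); w=(A.inv()*B).as_rotvec()/n
    p=np.array(p0,float); p1=np.array(p1); q=A; D=[]
    for i in range(n):
        d=q.inv().apply((p1-p)/(n-i))*1000; d=np.round(d,1); D.append(d.tolist()); p=p+q.apply(d/1000); q=q*R.from_rotvec(np.round(w,4))
    print(D); print(np.round(w,4).tolist(), "end",p.round(4),q.as_euler('xyz').round(3), "B",np.round(r1,3))
E
python3 - <<'E'
from plan import *
from bench import robot
o=robot.get_obs()
plan([.55,0,.206],[np.pi,0,0],[.5,.131,.19],[np.pi,0,np.pi/2-.135],8)
E
```

```text
[[-6.3, -16.4, 2.0], [-3.2, -17.2, 2.0], [-0.1, -17.5, 2.0], [3.0, -17.3, 2.0], [6.1, -16.4, 2.0], [8.9, -15.1, 2.0], [11.5, -13.3, 2.0], [13.6, -11.0, 2.0]]
[0.0, 0.0, -0.1795] end [0.5   0.131 0.19 ] [3.142 0.    1.436] B [3.142 0.    1.436]
```

```bash
python3 -m handwheel '{"delta_pos": [[-6.3,-16.4,2],[-3.2,-17.2,2],[0,-17.5,2],[3,-17.3,2],[6.1,-16.4,2],[8.9,-15.1,2],[11.5,-13.3,2],[13.6,-11,2]], "rotation": [[0,0,-0.1795],[0,0,-0.1795],[0,0,-0.1795],[0,0,-0.1795],[0,0,-0.1795],[0,0,-0.1795],[0,0,-0.1795],[0,0,-0.1795]], "claw": [-0.1,-0.1,-0.1,-0.1,-0.1,-0.1,-0.1,-0.1]}'
python3 - <<'E'
from bench import robot
from h import *
import pickle
s=robot.snapshot("wrist"); save(s,"w1.png",None,1.5); print(robot.get_obs()["tool_pos"],s["eye"],s["rotation"])
t=robot.snapshot("side"); u=robot.snapshot("scene");pickle.dump({"wrist":s,"side":t,"scene":u},open("s1.pkl","wb"))
save(u,"u1.png",(185,110,335,335),3);save(t,"t1.png",(185,150,335,335),4)
E
```

```text
time: 1.3
tool_pos: [0.4998, 0.1316, 0.1894]
ee_rot: [-3.142, -0.0, 1.442]
wrist_force: [0.5, 0.5, 0.1]
width: 0.0516
[0.4989015  0.13335857 0.18913494] [0.41687516 0.14187999 0.36896878] [ 2.84925764e+00 -5.69670701e-04  1.44200042e+00]
```

View pics/w1.png

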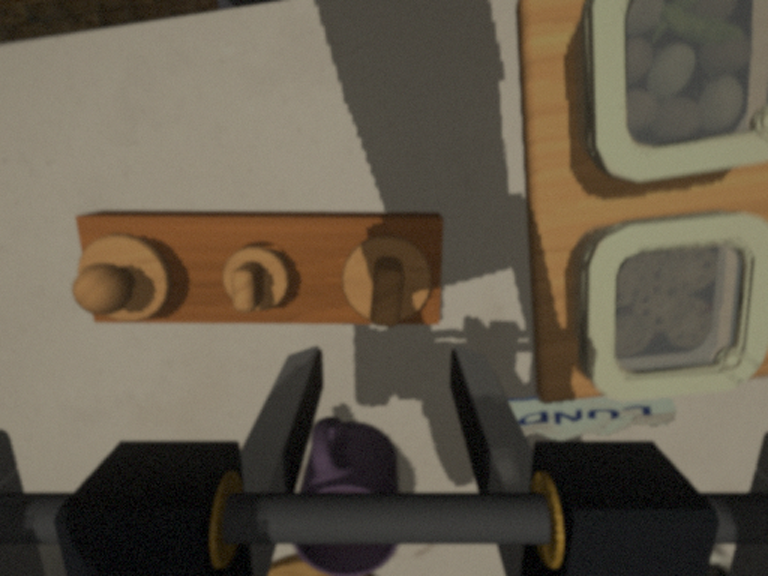

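View pics/u1.png

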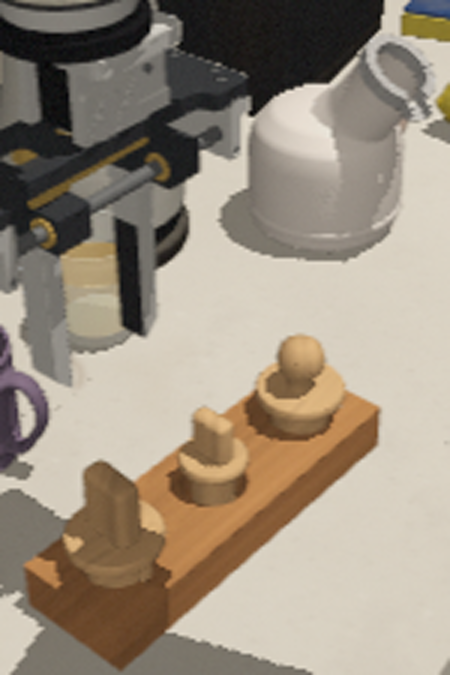

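View pics/t1.png

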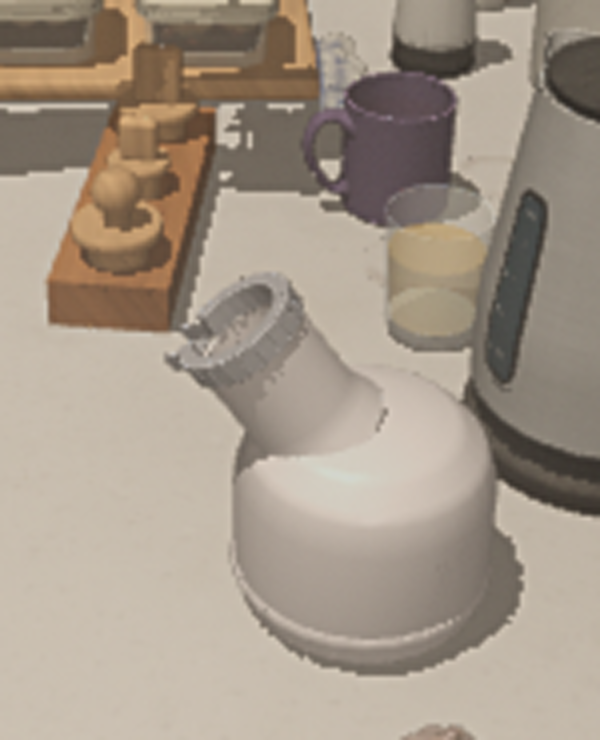

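```bash
python3 - <<'E'
from h import *
import pickle
S=pickle.load(open("s1.pkl","rb")); s=S["wrist"]
save({"color":cv2.convertScaleAbs(s["color"],alpha=2.2)},"w1z.png",(220,140,310,230),7)
c=onz(s,(258,186),.058);print(c)
# rack corners
for uv in [(441,214),(441,323),(97,321),(78,216)]: print(onz(s,np.array(uv)/1.5,.034))
# known projections
M=R.from_euler('z',-.135)
h2=np.array([.5002,.1313,0])
for P in [[-.018,-.009,.101],[-.018,.009,.101],[.018,.009,.101],[.018,-.009,.101]]: print(((proj(s,M.apply(P)+h2)-[220,140]+.5)*7).round())
E
```

```text
[0.49840237 0.13219769 0.058     ]
[0.46352318 0.17430974 0.034     ]
[0.54307828 0.16665345 0.034     ]
[ 0.50893956 -0.08435108  0.034     ]
[ 0.43268774 -0.07431992  0.034     ]
[[192. 288.]]
[[340. 288.]]
[[335. 564.]]
[[193. 563.]]
```

View pics/w1z.png

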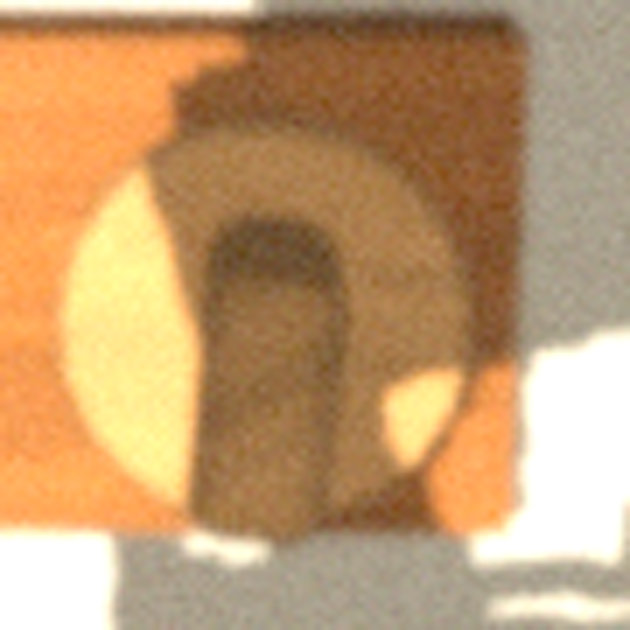

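```bash
python3 - <<'E'
from plan import *
from bench import robot
o=robot.get_obs(); print(o["tool_pos"],o["ee_rot"])
plan(o["tool_pos"],o["ee_rot"],[.4985,.1317,.064],[np.pi,0,1.396],6)
E
```

```text
[0.4998747  0.13133792 0.18944   ] [3.14150788e+00 2.91352374e-04 1.43448352e+00]
[[0.0, -0.2, 20.9], [0.0, -0.2, 20.9], [0.0, -0.3, 20.9], [0.1, -0.2, 20.9], [0.0, -0.3, 20.9], [0.1, -0.2, 20.9]]
[0.0, 0.0, 0.0064] end [0.4985 0.1317 0.064 ] [3.141 0.    1.396] B [3.142 0.    1.396]
```

```bash
python3 -m handwheel '{"delta_pos": [[0,-0.3,21],[0,-0.3,21],[0,-0.3,21],[0.1,-0.2,21],[0,-0.2,21],[0.1,-0.2,20.5],[0,0,0],[0,0,0]], "rotation": [[0,0,0.0064],[0,0,0.0064],[0,0,0.0064],[0,0,0.0064],[0,0,0.0064],[0,0,0.0064],[0,0,0],[0,0,0]], "claw": [-0.1,-0.1,-0.1,-0.1,-0.1,-0.1,-0.1,-0.1]}'
python3 - <<'E'
from bench import robot
from h import *
s=robot.snapshot("wrist"); save(s,"w2.png",None,1.5)
s=robot.snapshot("scene"); save(s,"sc2.png",(150,200,330,335),4); print(robot.get_obs()["tool_pos"])
E
```

```text
time: 2.45
tool_pos: [0.4994, 0.1311, 0.0649]
ee_rot: [3.14, -0.0, 1.396]
wrist_force: [-0.3, -0.8, -0.2]
width: 0.0519
[0.49964774 0.13133049 0.06534408]
```

View pics/w2.png

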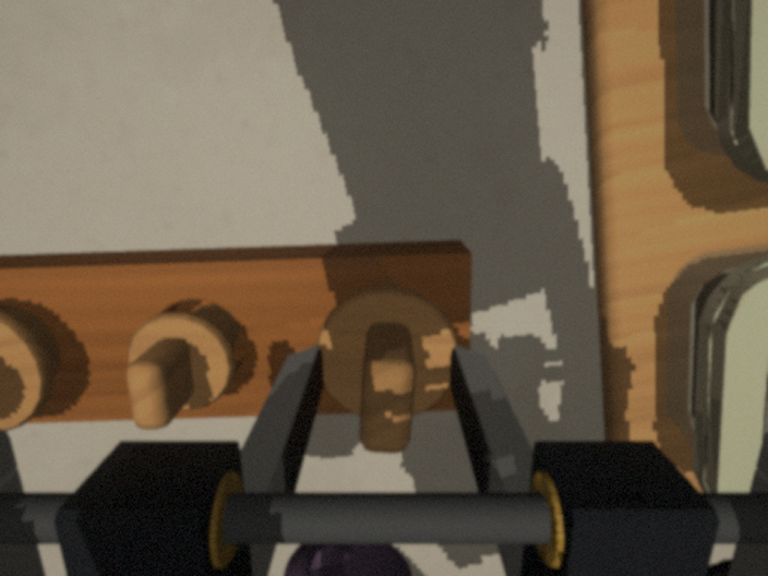

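View pics/sc2.png

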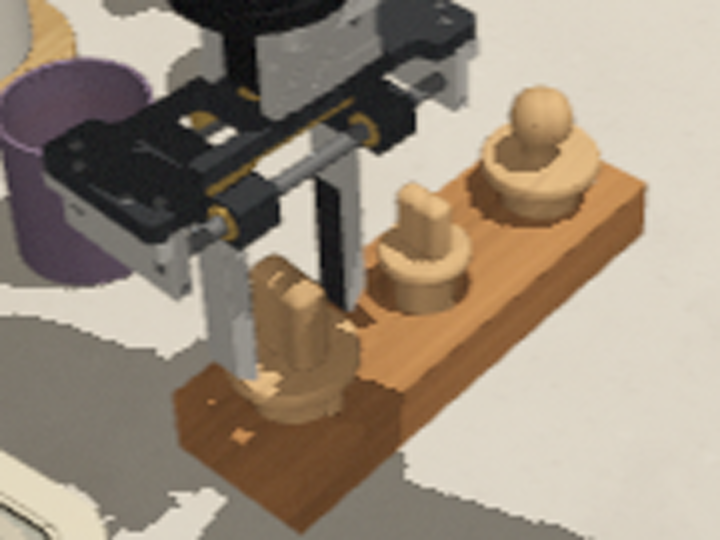

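```bash
python3 -m handwheel '{"delta_pos": [[0,0,0],[0,0,0],[0,0,0],[0,0,0],[0,0,0],[0,0,0],[0,0,0],[0,0,0]], "rotation": [[0,0,0],[0,0,0],[0,0,0],[0,0,0],[0,0,0],[0,0,0],[0,0,0],[0,0,0]], "claw": [1,1,1,1,1,1,1,1]}'; python3 -c "
from bench import robot
print(robot.get_obs())"
```

```text
time: 3.55
tool_pos: [0.4987, 0.1315, 0.0641]
ee_rot: [3.141, -0.0, 1.398]
wrist_force: [-0.5, -0.0, 0.8]
width: 0.0178
{'time': 3.55, 'joint_positions': array([ 1.47801696e-01,  8.37545870e-02,  1.66022274e+00, -1.02317447e-05,
        1.39744456e+00, -1.24979031e+00]), 'qvel': array([ 0.00017373,  0.00038082,  0.00208125,  0.00122156,  0.00059401,
       -0.00190451]), 'joint_torque': array([-7.32254656e-02, -3.13819957e+01, -2.79523444e+01, -2.85476848e-02,
       -3.07401200e-02,  5.61162393e-03]), 'tool_pos': array([0.49866991, 0.13146602, 0.06407355]), 'ee_rot': array([ 3.14142743e+00, -4.43155933e-05,  1.39759378e+00]), 'wrist_force': array([-0.47938266, -0.02193971,  0.75915868]), 'wrist_torque': array([ 0.12652853,  0.00817791, -0.05034876]), 'width': 0.01784097851098358}
```

```bash
python3 -m handwheel '{"delta_pos": [[0,0,-10],[0,0,-15],[0,0,-25],[0,0,-30],[0,0,-30],[0,0,-30],[0,0,-30],[0,0,-20]], "rotation": [[0,0,0],[0,0,0],[0,0,0],[0,0,0],[0,0,0],[0,0,0],[0,0,0],[0,0,0]], "claw": [1,1,1,1,1,1,1,1]}'; python3 - <<'E'
from bench import robot
from h import *
import pickle
S={n:robot.snapshot(n) for n in ["scene","side","wrist"]}
pickle.dump(S,open("s2.pkl","wb"))
save(S["wrist"],"w3.png",None,1.5); save(S["side"],"sd3.png",None,1.5);save(S["scene"],"sc3.png",None,1.5); print(robot.get_obs())
E
```

```text
time: 4.55
tool_pos: [0.4991, 0.1315, 0.2572]
ee_rot: [3.138, -0.001, 1.398]
wrist_force: [1.0, 0.1, -0.3]
width: 0.0179
{'time': 4.7, 'joint_positions': array([ 1.47858260e-01,  4.34906735e-03,  1.35741957e+00, -5.04384296e-05,
        1.77557075e+00, -1.24979343e+00]), 'qvel': array([-1.76374998e-04,  1.82614741e-02,  5.40451659e-02, -1.73812376e-04,
       -9.38097455e-03, -5.84118924e-05]), 'joint_torque': array([ 1.03553655e-02, -3.17278540e+01, -3.16112924e+01,  7.36815564e-03,
        1.06153304e-01,  9.06461737e-04]), 'tool_pos': array([0.4993251 , 0.13157898, 0.25616877]), 'ee_rot': array([ 3.13754108e+00, -1.29515913e-03,  1.39764395e+00]), 'wrist_force': array([-0.27835944, -0.72933021, -1.5440802 ]), 'wrist_torque': array([ 0.02628137, -0.05599743,  0.01173525]), 'width': 0.01789307862987247}
```

View pics/w3.png

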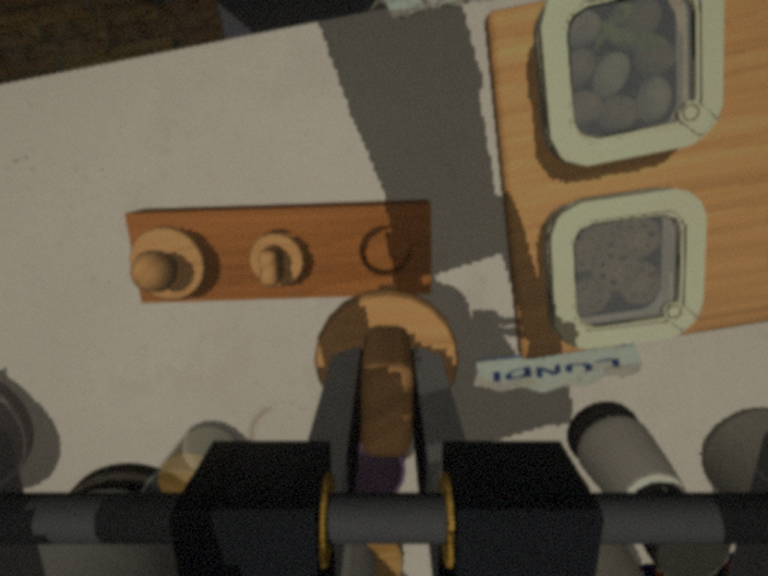

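View pics/sd3.png

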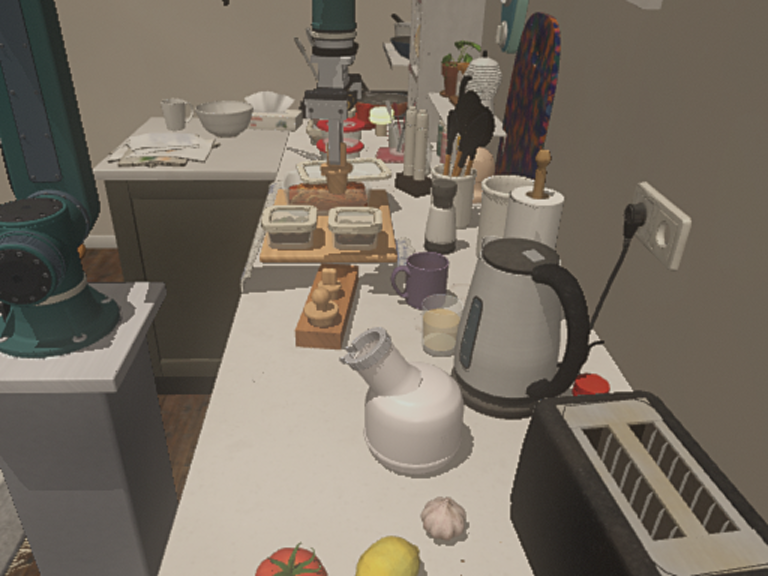

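View pics/sc3.png

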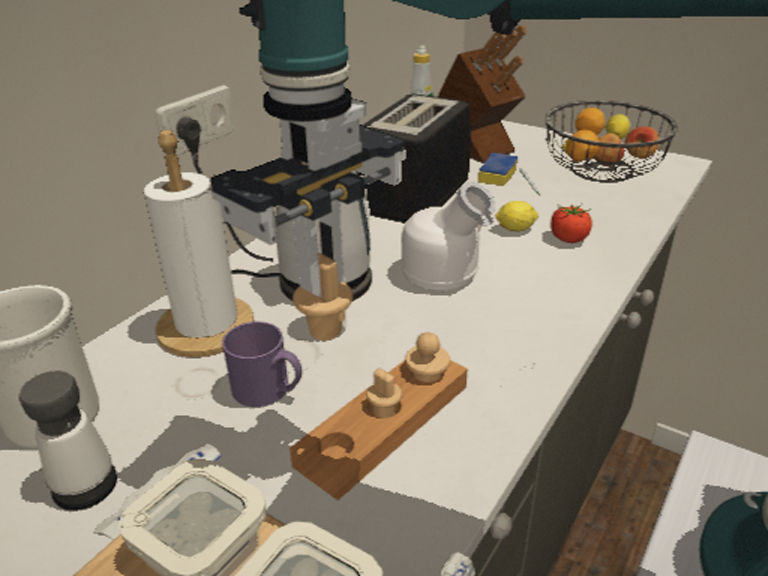

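```bash
python3 - <<'E'
from plan import *
import pickle
S=pickle.load(open("s2.pkl","rb"))
print("kettle base", onz(S["side"],(333,262),0), "left edge",onz(S["side"],(302,255),0),"lid L",onz(S["side"],(321,165),.23))
print("kettle scene", onz(S["scene"],(217,188),0))
def toolR(yaw,phi=0,tilt=35):
    M=R.from_euler('z',yaw)*R.from_euler('y',-np.radians(tilt))*R.from_euler('z',phi)
    return R.from_matrix(M.as_matrix()@np.array([[0,1,0],[1,0,0],[0,0,-1.]]))
m=np.array([.538,-.306,.163]); T=toolR(-.15)
p=m-T.apply([0,-.075,.095]); print(p,T.as_euler('xyz'))
plan([.4993,.1315,.2565],[3.1376,0,1.3976],p,T.as_euler('xyz'),16)
# wrist cam in tool
s=S["wrist"];A=R.from_euler('xyz',[3.1375,-.0013,1.3976]); print("cam in tool",A.inv().apply(s["eye"]-np.array([.49933,.13158,.25617])),(A.inv()*R.from_euler('xyz',s["rotation"])).as_rotvec())
E
```

```text
kettle base [ 0.75584606 -0.20555455  0.        ] left edge [ 0.68732695 -0.17812553  0.        ] lid L [ 0.71187363 -0.16330719  0.23      ]
kettle scene [ 0.75737661 -0.1842048   0.        ]
[ 0.54486864 -0.30703809  0.28383768] [2.53072742 0.         1.42079633]
[[-26.5, 7.5, -1.7], [-26.5, 7.6, -1.4], [-26.5, 7.6, -1.1], [-26.5, 7.6, -0.9], [-26.6, 7.6, -0.6], [-26.6, 7.5, -0.3], [-26.6, 7.5, -0.0], [-26.6, 7.5, 0.3], [-26.6, 7.4, 0.5], [-26.6, 7.3, 0.8], [-26.6, 7.3, 1.1], [-26.6, 7.2, 1.3], [-26.6, 7.1, 1.6], [-26.6, 7.0, 1.8], [-26.7, 6.9, 2.1], [-26.7, 6.7, 2.3]]
[-0.0379, 0.0004, -0.0014] end [ 0.5449 -0.3071  0.2838] [2.531e+00 1.000e-03 1.421e+00] B [2.531 0.    1.421]
cam in tool [-0.00039007 -0.0834378  -0.18139265] [-2.95286695e-01  1.62519931e-03  1.47363017e-04]
```

```bash
python3 -m handwheel '{"delta_pos": [[-16,5,-1.7],[-26,7.6,-1.4],[-30,8,-1.1],[-30,8,-0.9],[-30,8,-0.6],[-27,7.5,-0.3],[-27,7.5,0],[-27,7.5,0.3]], "rotation": [[-0.038,0,-0.0014],[-0.038,0,-0.0014],[-0.038,0,-0.0014],[-0.038,0,-0.0014],[-0.038,0,-0.0014],[-0.038,0,-0.0014],[-0.038,0,-0.0014],[-0.038,0,-0.0014]], "claw": [1,1,1,1,1,1,1,1]}' && python3 -m handwheel '{"delta_pos": [[-27,7.4,0.5],[-27,7.4,0.8],[-30,7.3,1.1],[-30,7.2,1.3],[-30,7.1,1.6],[-28,7,1.8],[-24,6.9,2.1],[-16,6.7,2.3]], "rotation": [[-0.038,0,-0.0014],[-0.038,0,-0.0014],[-0.038,0,-0.0014],[-0.038,0,-0.0014],[-0.038,0,-0.0014],[-0.038,0,-0.0014],[-0.038,0,-0.0014],[-0.038,0,-0.0014]], "claw": [1,1,1,1,1,1,1,1]}'; python3 - <<'E'
from bench import robot
from h import *
import pickle
S={n:robot.snapshot(n) for n in ["scene","side","wrist"]}
S["obs"]=robot.get_obs()
pickle.dump(S,open("s3.pkl","wb"))
save(S["wrist"],"w4.png",None,1.5); save(S["side"],"sd4.png",None,1.5); print(robot.get_obs())
E
```

```text
time: 5.7
tool_pos: [0.519, -0.0899, 0.2665]
ee_rot: [2.838, 0.003, 1.408]
wrist_force: [-0.8, 0.6, -1.2]
width: 0.0181
time: 6.7
tool_pos: [0.5412, -0.3081, 0.2803]
ee_rot: [2.535, 0.007, 1.417]
wrist_force: [-0.9, 0.0, -1.1]
width: 0.0177
{'time': 6.85, 'joint_positions': array([-0.80222725, -0.16123335,  1.5865505 ,  0.36812551,  1.23234331,
       -2.25723686]), 'qvel': array([ 0.02650433, -0.00981366, -0.01583422,  0.00547566,  0.00836544,
        0.00703496]), 'joint_torque': array([ -0.53428939, -25.44485807, -32.72000313,   1.38015367,
        -1.99368037,  -0.06549072]), 'tool_pos': array([ 0.54121048, -0.30708332,  0.28014669]), 'ee_rot': array([2.53686438, 0.00550959, 1.4163487 ]), 'wrist_force': array([-0.9536332 ,  0.54594211, -0.65678077]), 'wrist_torque': array([ 0.15740986,  0.29637599, -0.03253855]), 'width': 0.01795487583115769}
```

View pics/w4.png

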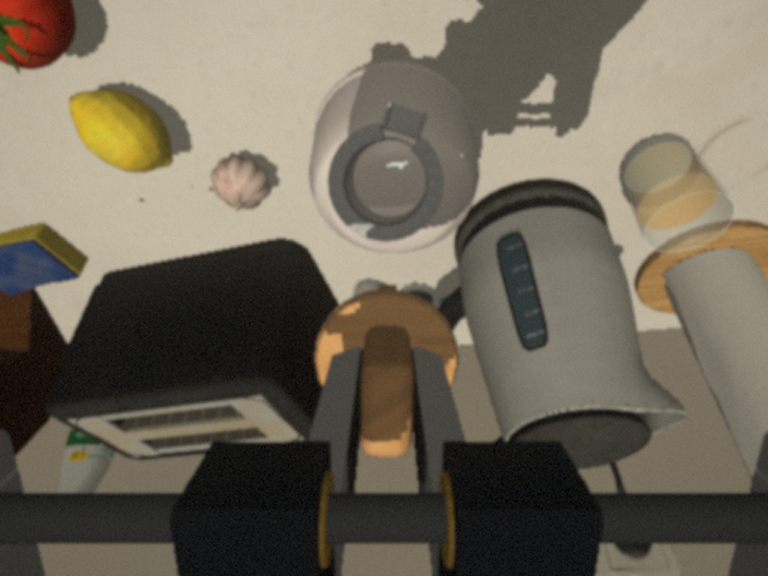

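View pics/sd4.png

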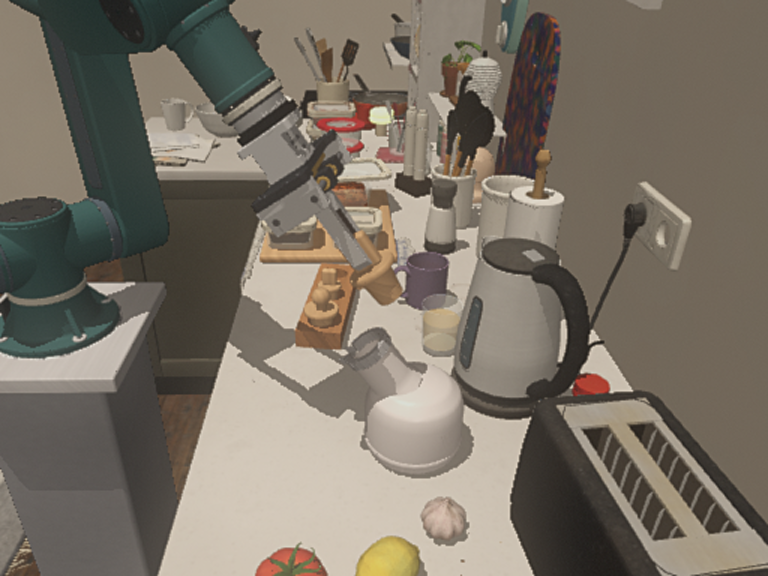

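```bash
python3 - <<'E'
from h import *
import pickle
S=pickle.load(open("s3.pkl","rb"))
save({"color":cv2.convertScaleAbs(S["wrist"]["color"],alpha=1.8)},"w4z.png",(205,35,325,170),6)
E
```

```text
(no output)
```

View pics/w4z.png

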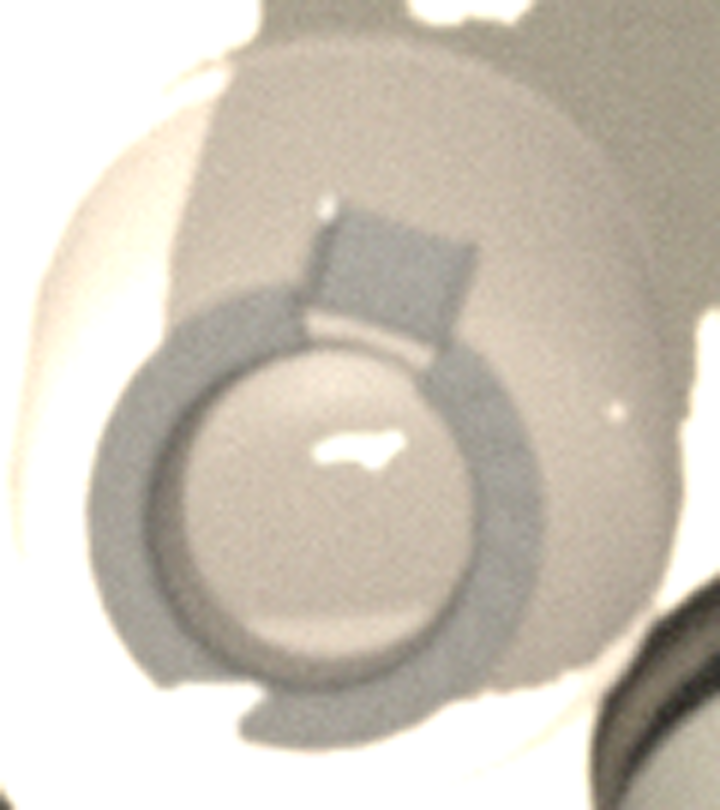

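```bash
cat > jfit.py <<'E'
from jar import *
import pickle
S=pickle.load(open("s3.pkl","rb")); s=S["wrist"]
cv=lambda x,y:np.array([205+x/6-.5,35+y/6-.5])
def f(v,full=False):
    p=v[:4]; o=proj(s,mouthT(p,circ(.032))); b=proj(s,mouthT(p,circ(.023)))
    r=[o[:,0].min()-cv(88,0)[0],o[:,0].max()-cv(545,0)[0],o[:,1].max()-cv(0,748)[1],
       b[:,0].min()-cv(148,0)[0],b[:,0].max()-cv(478,0)[0],b[:,1].max()-cv(0,690)[1]]
    a=R.from_euler('z',v[4])
    q=proj(s,mouthT(p,a.apply([[-.0235,0,-.014],[-.032,0,-.0]])))
    # lateral residual of spout centre line relative to the centre
    c=proj(s,mouthT(p,[[0,0,0]]))[0]
    d=q[1]-c; m=cv(385,283)-c; r.append(np.cross(d,m)/np.linalg.norm(d))
    r.append(3*(p[2]-.163)*1000*.3)  # prior on height
    r.append((np.linalg.norm(p[:2]+R.from_euler('z',p[3]).apply([.068,0,0])[:2]-[.6083,-.3192])-0)*1000*.2)
    return np.array(r)
r=least_squares(f,[.538,-.306,.163,-.15,.25]); print(r.x.round(4),r.fun.round(2))
p=r.x
overlay(s,p[:4],p[4],"o5.png",(205,35,325,170),6)
S1=pickle.load(open("s1.pkl","rb"))
overlay(S1["scene"],p[:4],p[4],"o6.png",(250,110,350,200),7)
overlay(S1["side"],p[:4],p[4],"o7.png",(215,205,325,325),5)
E
python3 jfit.py 2>/dev/null
```

```text
[ 0.5406 -0.3094  0.1628 -0.1384 -0.3047] [-0.56 -0.    0.45  0.21  0.34 -0.33  0.   -0.18  0.11]
```

View pics/o5.png

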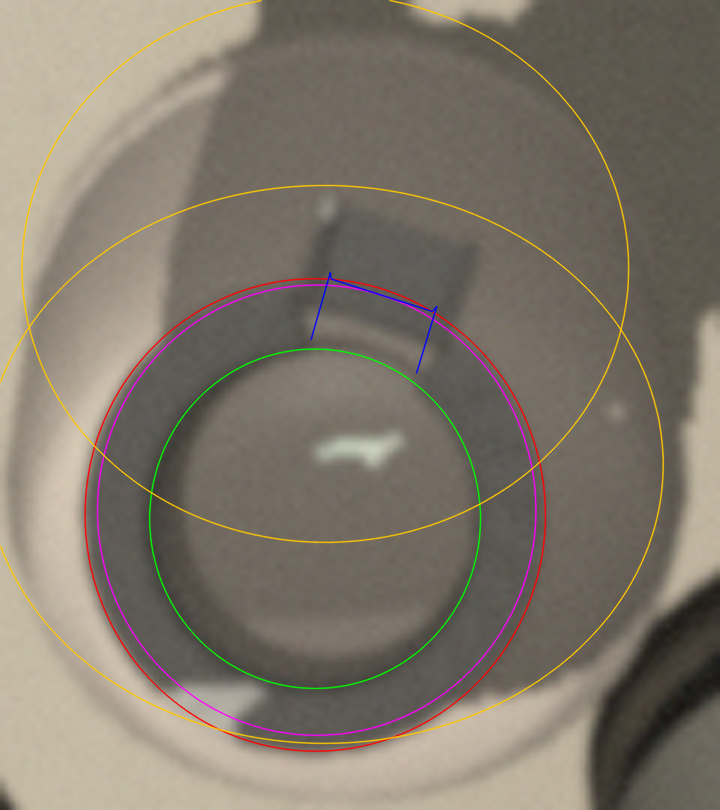

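View pics/o7.png

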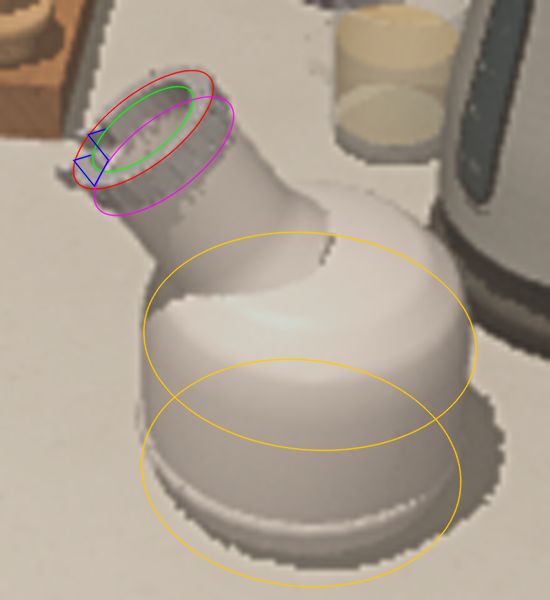

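View pics/o6.png

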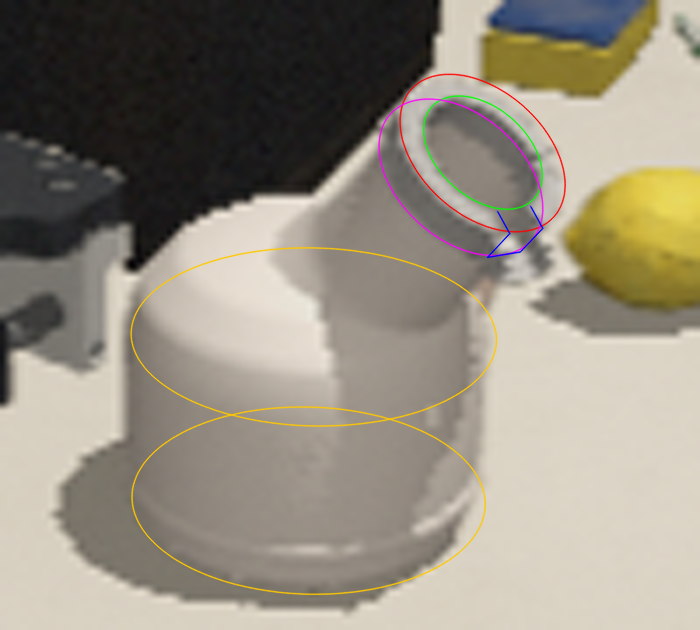

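```bash
cat > jfit2.py <<'E'
from jar import *
import pickle
S=pickle.load(open("s3.pkl","rb")); s=S["wrist"]
cv=lambda x,y:np.array([205+x/6-.5,35+y/6-.5])
def f(v):
    p=v[:4]; o=proj(s,mouthT(p,circ(.032))); b=proj(s,mouthT(p,circ(.023))); fl=proj(s,mouthT(p,circ(.025,-.075)))
    r=[o[:,0].min()-cv(88,0)[0],o[:,0].max()-cv(545,0)[0],o[:,1].max()-cv(0,748)[1],
       b[:,0].min()-cv(148,0)[0],b[:,0].max()-cv(478,0)[0],b[:,1].max()-cv(0,690)[1],fl[:,0].min()-cv(185,0)[0]]
    a=R.from_euler('z',v[4]); q=proj(s,mouthT(p,a.apply([[-.032,0,-.014]])))
    c=proj(s,mouthT(p,[[0,0,0]]))[0]
    d=q[0]-c; m=cv(385,283)-c; r.append((d[0]*m[1]-d[1]*m[0])/np.linalg.norm(d))
    r.append((p[2]-.163)*1000)
    return np.array(r)
r=least_squares(f,[.538,-.306,.163,-.15,-.25]); p=r.x;print(p.round(4),r.fun.round(2))
fl=proj(s,mouthT(p[:4],circ(.025,-.075))); print("floor L,R,T,B",((fl.min(0)-[205,35]+.5)*6).round(),((fl.max(0)-[205,35]+.5)*6).round())
b=p[:2]+R.from_euler('z',p[3]).apply([.068,0,0])[:2]; print("base",b)
for z in (.07,.09):
    q=proj(s,circ(.066,z)+[*b,0]); print("body",((q.min(0)-[205,35]+.5)*6).round(),((q.max(0)-[205,35]+.5)*6).round())
E
python3 jfit2.py
```

```text
[ 0.5405 -0.3094  0.1629 -0.1143 -0.3207] [-0.55  0.01  0.44  0.19  0.32 -0.34  0.03  0.   -0.15]
floor L,R,T,B [185. 349.] [469. 641.]
base [ 0.60810242 -0.31717025]
body [ -7. 184.] [671. 743.]
body [-18. 249.] [683. 808.]
```

```bash
python3 - <<'E'
from h import *
from jar import circ
import pickle
S=pickle.load(open("s3.pkl","rb")); s=S["wrist"]
save({"color":cv2.convertScaleAbs(s["color"],alpha=1.5)},"w5z.png",(200,180,320,310),6)
o=S["obs"];A=R.from_euler('xyz',o["ee_rot"])
for dy in (-.002,0,.002):
  for z in (.006,.014):
    q=proj(s,A.apply(circ(.0305)+[0,dy,z])+o["tool_pos"]); print(dy,z,((q.min(0)-[200,180]+.5)*6).round(),((q.max(0)-[200,180]+.5)*6).round())
E
```

```text
-0.002 0.006 [67. 65.] [654. 607.]
-0.002 0.014 [77. 44.] [643. 569.]
0 0.006 [67. 85.] [653. 623.]
0 0.014 [78. 63.] [642. 585.]
0.002 0.006 [ 68. 104.] [652. 639.]
0.002 0.014 [79. 82.] [641. 600.]
```

View pics/w5z.png

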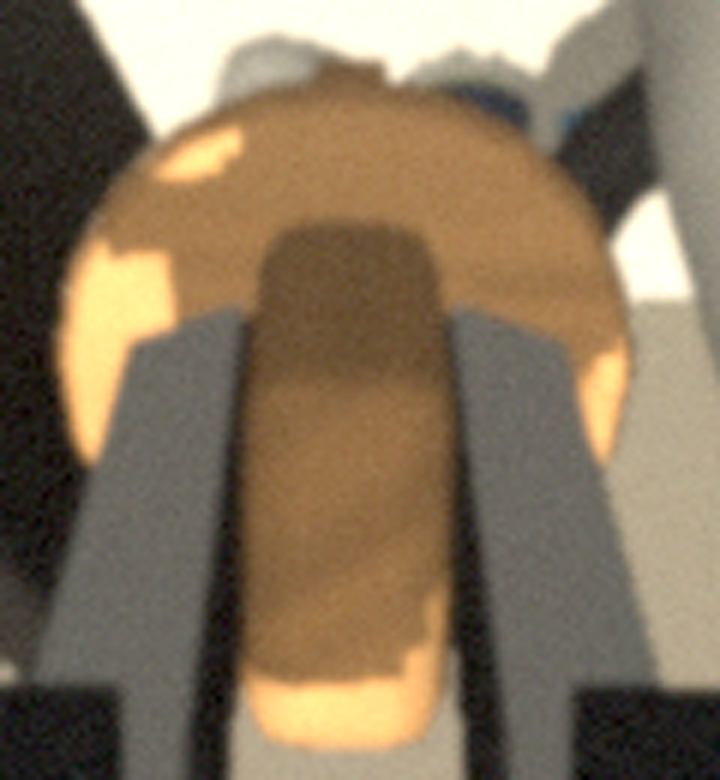

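```bash
cat >> plan.py <<'E'
def toolR(yaw,phi=0,tilt=35):
    M=R.from_euler('z',yaw)*R.from_euler('y',-np.radians(tilt))*R.from_euler('z',phi)
    return R.from_matrix(M.as_matrix()@np.array([[0,1,0],[1,0,0],[0,0,-1.]]))
E
python3 - <<'E'
from plan import *
from bench import robot
import pickle
s=robot.snapshot("wrist"); o=robot.get_obs()
A=R.from_euler('xyz',o["ee_rot"]); print(o["tool_pos"],o["ee_rot"],"cam",A.inv().apply(s["eye"]-o["tool_pos"]),(A.inv()*R.from_euler('xyz',s["rotation"])).as_rotvec())
m=np.array([.5403,-.3077,.163]); T=toolR(-.10,-.332)
p=m-T.apply([0,.0007,.0141+.060]); print(p,T.as_euler('xyz'))
plan(o["tool_pos"],o["ee_rot"],p,T.as_euler('xyz'),8)
E
```

```text
[ 0.54172459 -0.3064501   0.28086157] [2.53598985 0.00576348 1.4175291 ] cam [-0.00092378 -0.08403209 -0.17893613] [-2.91445650e-01 -1.58456807e-04  1.38547139e-03]
[ 0.49749371 -0.30317575  0.22331959] [ 2.55684804 -0.18805478  1.19555264]
[[-0.4, -8.6, 2.8], [-0.7, -8.6, 2.8], [-1.1, -8.6, 2.8], [-1.4, -8.6, 2.7], [-1.7, -8.5, 2.7], [-2.0, -8.4, 2.8], [-2.3, -8.3, 2.7], [-2.6, -8.3, 2.7]]
[0.0001, 0.0045, 0.0364] end [ 0.4975 -0.3031  0.2233] [ 2.557 -0.188  1.196] B [ 2.557 -0.188  1.196]
```

```bash
python3 -m handwheel '{"delta_pos": [[-0.4,-10,2.8],[-0.8,-10,2.8],[-1.2,-10,2.8],[-1.6,-10,2.8],[-2,-10,2.8],[-2.5,-9,3],[-3,-9,3],[0,0,0]], "rotation": [[0,0.005,0.0416],[0,0.005,0.0416],[0,0.005,0.0416],[0,0.005,0.0416],[0,0.005,0.0416],[0,0.005,0.0416],[0,0.005,0.0416],[0,0,0]], "claw": [1,1,1,1,1,1,1,1]}'; cat > look.py <<'E'
import sys
from bench import robot
from h import *
import pickle
n=sys.argv[1]
S={k:robot.snapshot(k) for k in ["side","scene","wrist"]}; S["obs"]=robot.get_obs()
pickle.dump(S,open(f"s{n}.pkl","wb"))
save({"color":cv2.convertScaleAbs(S["wrist"]["color"],alpha=1.6)},f"w{n}.png",(160,60,360,260),3.5)
save(S["side"],f"sd{n}.png",(180,140,330,310),4)
save(S["scene"],f"sc{n}.png",(240,60,380,200),5)
o=S["obs"]; print(o["time"],o["tool_pos"],o["ee_rot"],o["wrist_force"],o["wrist_torque"],o["width"])
E
python3 look.py 5
```

```text
time: 7.9
tool_pos: [0.497, -0.3027, 0.2251]
ee_rot: [2.555, -0.188, 1.196]
wrist_force: [0.1, 0.1, -2.1]
width: 0.0179
8.05 [ 0.49791588 -0.30294202  0.2267849 ] [ 2.55282114 -0.18681222  1.1972125 ] [ 0.34733803  0.15352756 -0.43490717] [ 0.08100672  0.26997629 -0.03940488] 0.018400857591996108
```

View pics/w5.png

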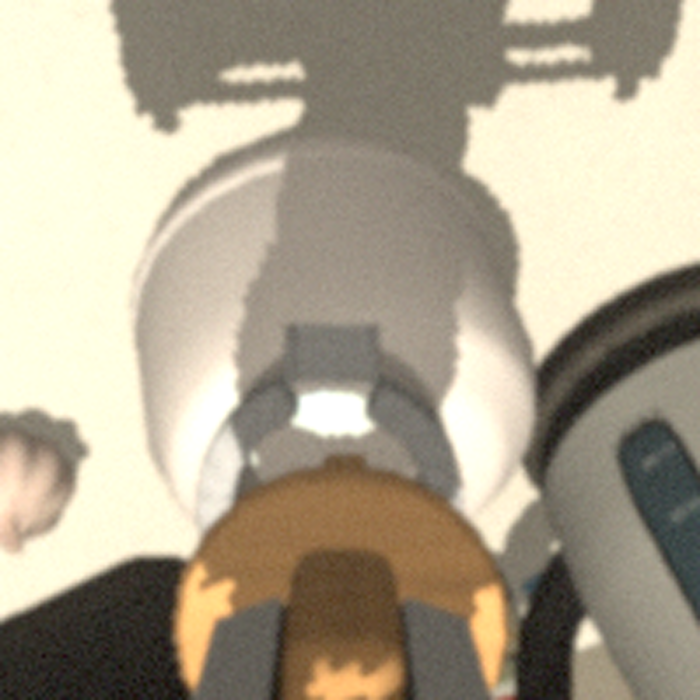

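View pics/sd5.png

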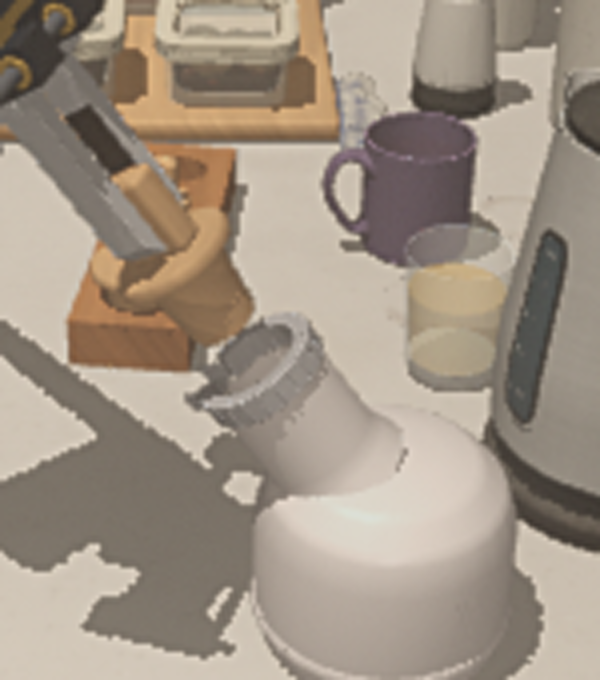

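View pics/sc5.png

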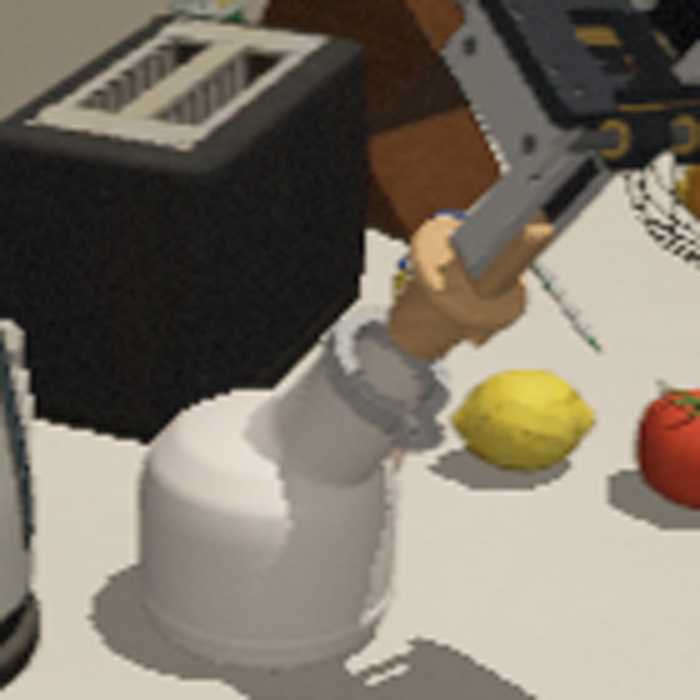

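```bash
python3 - <<'E'
from jar import *
import pickle
S=pickle.load(open("s5.pkl","rb")); s=S["wrist"]; o=S["obs"]
A=R.from_euler('xyz',o["ee_rot"]); print("cam",A.inv().apply(s["eye"]-o["tool_pos"]),(A.inv()*R.from_euler('xyz',s["rotation"])).as_rotvec())
s=dict(s); s["color"]=cv2.convertScaleAbs(s["color"],alpha=1.5)
box=(200,130,320,240)
overlay(s,[.5403,-.3085,.163,-.10],-.332,"o8.png",box,6)
im=cv2.imread("pics/o8.png")
q=proj(s,A.apply(circ(.0305)+[0,.0007,.010])+o["tool_pos"]); q=((q-[200,130]+.5)*6).astype(int); cv2.polylines(im,[q],False,(255,255,0),1); cv2.imwrite("pics/o8.png",im)
E
```

```text
cam [-0.0002687  -0.08358799 -0.17912059] [-0.29184967  0.00070258  0.00071564]
```

View pics/o8.png

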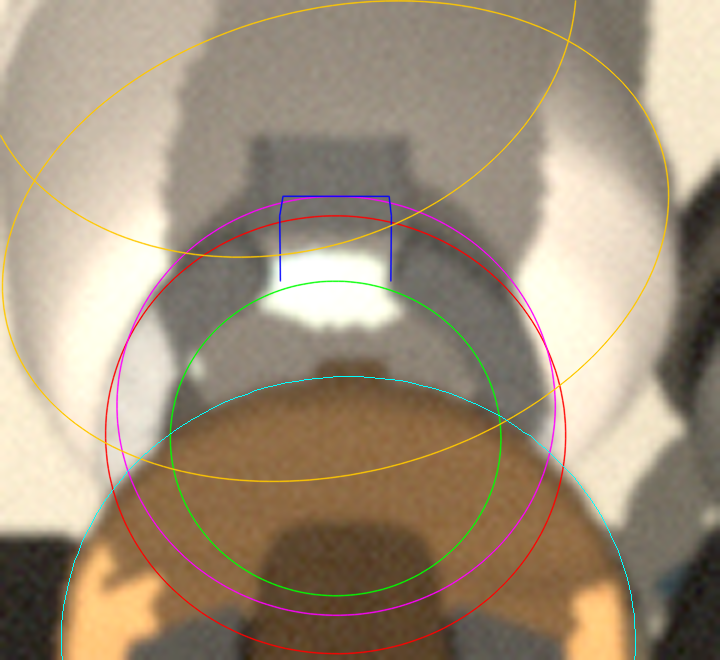

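```bash
cat > tgt.py <<'E'
import sys
from plan import *
from bench import robot
h=float(sys.argv[1])/1000; n=int(sys.argv[2])
o=robot.get_obs()
m=np.array([.5403,-.3090,.163]); T=toolR(-.10,-.332)
A=R.from_euler('xyz',o["ee_rot"])
e=A.inv().apply(m-(o["tool_pos"]+A.apply([0,.0007,.0141])))*1000; print("mouth from seat, tool axes mm",e.round(1),"F tool",A.inv().apply(o["wrist_force"]).round(1), o["time"])
p=m-T.apply([0,.0007,.0141+h])
plan(o["tool_pos"],o["ee_rot"],p,T.as_euler('xyz'),n)
E
python3 tgt.py 25 4
```

```text
mouth from seat, tool axes mm [-2.2 -1.9 62.7] F tool [ 0.2 -0.   0.5] 8.05
[[-0.5, -0.4, 9.4], [-0.6, -0.4, 9.4], [-0.5, -0.4, 9.4], [-0.6, -0.5, 9.5]]
[0.0009, 0.0, 0.0005] end [ 0.5175 -0.3065  0.1946] [ 2.557 -0.188  1.196] B [ 2.557 -0.188  1.196]
```

```bash
python3 -m handwheel '{"delta_pos": [[-0.6,-0.5,5],[-0.6,-0.5,7],[-0.6,-0.5,7],[-0.4,-0.4,7],[0,0,6],[0,0,5],[0,0,0],[0,0,0]], "rotation": [[0.001,0,0],[0.001,0,0],[0.001,0,0],[0.001,0,0],[0,0,0],[0,0,0],[0,0,0],[0,0,0]], "claw": [1,1,1,1,1,1,1,1]}'; python3 look.py 6; python3 tgt.py 14 4
```

```text
time: 9.05
tool_pos: [0.5167, -0.3062, 0.1948]
ee_rot: [2.557, -0.187, 1.197]
wrist_force: [0.1, -0.7, -0.4]
width: 0.0179
9.2 [ 0.51665193 -0.30623855  0.19496831] [ 2.55707064 -0.18671018  1.19715862] [-0.11761156 -0.38065699 -0.90034773] [ 0.11573095  0.30379091 -0.01785072] 0.018121450214165773
mouth from seat, tool axes mm [ 0.   0.5 25.7] F tool [-0.6 -0.4  0.7] 9.2
[[0.0, 0.1, 2.9], [0.0, 0.1, 2.9], [0.0, 0.2, 3.0], [0.0, 0.1, 2.9]]
[-0.0001, 0.0001, 0.0005] end [ 0.5237 -0.3071  0.1857] [ 2.557 -0.188  1.196] B [ 2.557 -0.188  1.196]
```

View pics/w6.png

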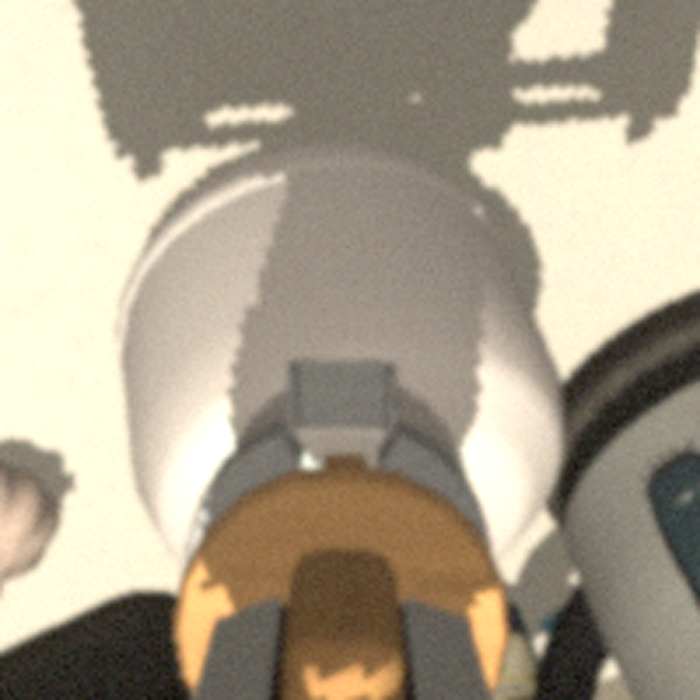

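View pics/sd6.png

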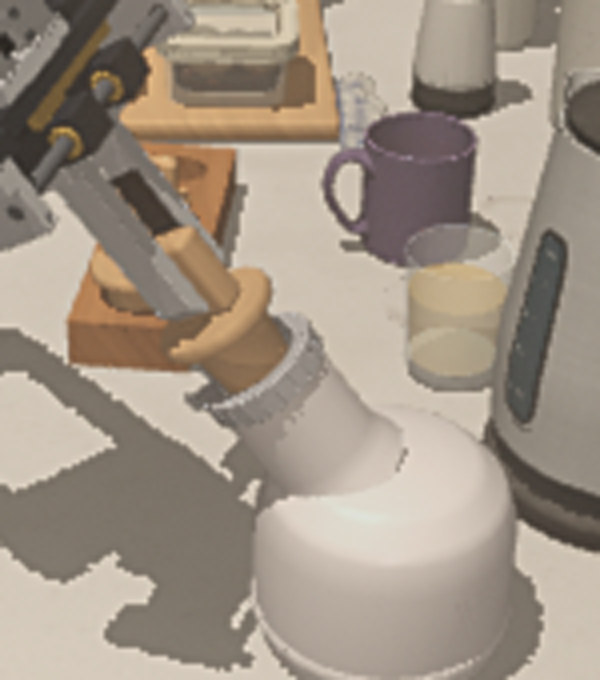

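View pics/sc6.png

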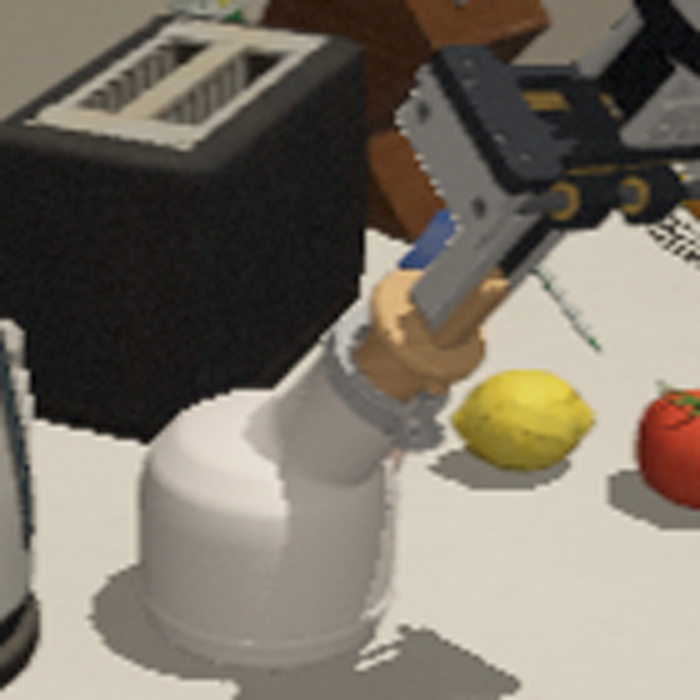

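```bash
python3 -m handwheel '{"delta_pos": [[0,0.1,2],[0,0.1,2],[0,0.1,2],[0,0.1,2],[0,0,2],[0,0,2],[0,0,0],[0,0,0]], "rotation": [[0,0,0],[0,0,0],[0,0,0],[0,0,0],[0,0,0],[0,0,0],[0,0,0],[0,0,0]], "claw": [1,1,1,1,1,1,1,1]}'; python3 look.py 7; python3 tgt.py 6 4
```

```text
time: 10.2
tool_pos: [0.5238, -0.307, 0.185]
ee_rot: [2.558, -0.187, 1.197]
wrist_force: [-0.4, 0.3, -0.6]
width: 0.0181
10.35 [ 0.52376179 -0.30702914  0.18507636] [ 2.55746757 -0.1868779   1.19711941] [-0.91767801 -0.09351776 -1.99969228] [ 0.0917286   0.29884464 -0.04917572] 0.01787595441021091
mouth from seat, tool axes mm [ 0.   0.4 13.5] F tool [-0.8 -1.7  1.1] 10.35
[[0.0, 0.1, 1.9], [0.0, 0.1, 1.9], [0.0, 0.1, 1.9], [0.0, 0.0, 1.8]]
[-0.0002, 0.0, 0.0005] end [ 0.5283 -0.3076  0.1791] [ 2.557 -0.188  1.195] B [ 2.557 -0.188  1.196]
```

View pics/w7.png

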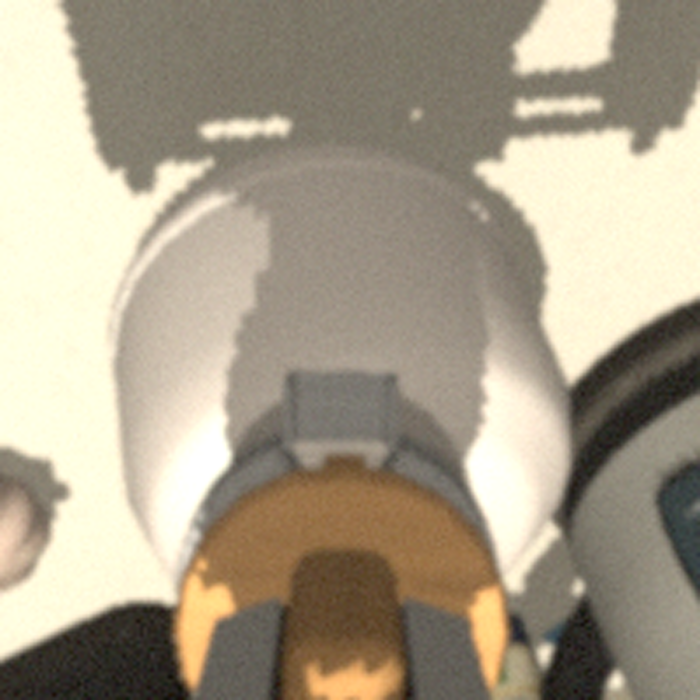

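View pics/sd7.png

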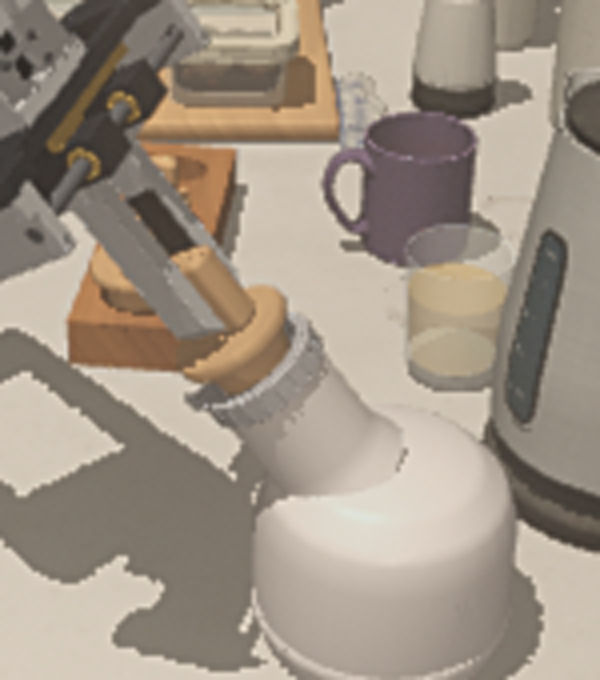

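View pics/sc7.png

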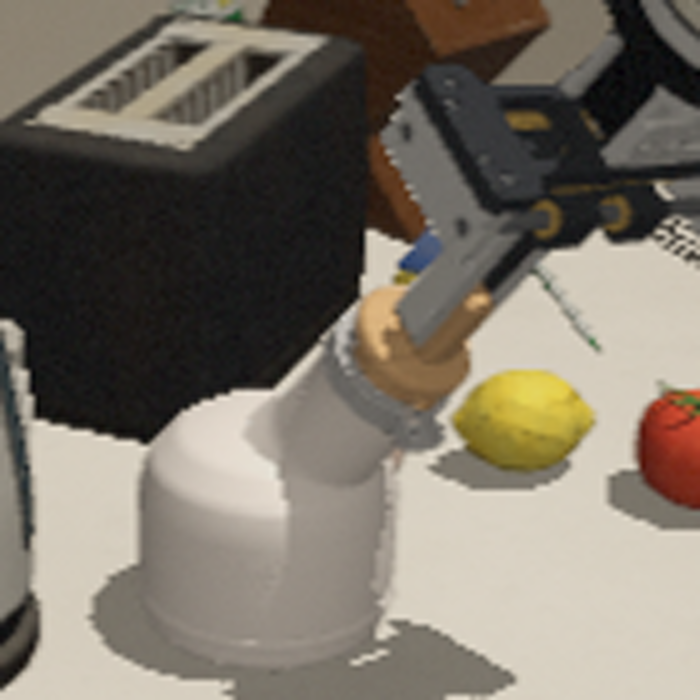

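```bash
python3 -m handwheel '{"delta_pos": [[-0.2,0.1,1],[-0.2,0.1,1],[0,0.1,1],[0,0.1,1],[0,0,1],[0,0,1],[0,0,0],[0,0,0]], "rotation": [[0,0,0],[0,0,0],[0,0,0],[0,0,0],[0,0,0],[0,0,0],[0,0,0],[0,0,0]], "claw": [1,1,1,1,1,1,1,1]}';  python3 tgt.py 0 4;python3 -c "
from bench import robot
o=robot.get_obs();print(o['wrist_force'],o['wrist_torque'])"
```

```text
time: 11.35
tool_pos: [0.5273, -0.3078, 0.1802]
ee_rot: [2.558, -0.187, 1.197]
wrist_force: [1.0, -0.1, -0.3]
width: 0.0177
mouth from seat, tool axes mm [0.4 0.  7.4] F tool [0.2 0.6 0.8] 11.35
[[0.1, 0.0, 1.9], [0.1, 0.0, 1.8], [0.1, 0.0, 1.9], [0.1, 0.0, 1.8]]
[-0.0003, -0.0, 0.0005] end [ 0.5317 -0.3079  0.1742] [ 2.557 -0.188  1.195] B [ 2.557 -0.188  1.196]
[ 0.99253294 -0.08605676 -0.2772184 ] [0.09255478 0.31681932 0.0225098 ]
```

```bash
python3 -m handwheel '{"delta_pos": [[0,0,1],[0,0,1],[0,0,1],[0,0,1],[0,0,0.7],[0,0,0.7],[0,0,0],[0,0,0]], "rotation": [[0,0,0],[0,0,0],[0,0,0],[0,0,0],[0,0,0],[0,0,0],[0,0,0],[0,0,0]], "claw": [1,1,1,1,1,1,1,1]}';  python3 look.py 8; python3 tgt.py 0 4
```

```text
time: 12.35
tool_pos: [0.5304, -0.3081, 0.1757]
ee_rot: [2.558, -0.187, 1.197]
wrist_force: [0.1, 0.7, -0.7]
width: 0.0179
12.5 [ 0.53041844 -0.30813152  0.17581194] [ 2.55755886 -0.18698989  1.19715941] [-0.1412269  -0.66740206 -0.92714002] [0.08896839 0.25769229 0.00785286] 0.018070686191088804
mouth from seat, tool axes mm [0.4 0.  2.1] F tool [-0.8 -0.3  0.7] 12.5
[[0.1, -0.0, 0.5], [0.1, -0.0, 0.5], [0.1, -0.0, 0.5], [0.1, -0.0, 0.6]]
[-0.0003, 0.0, 0.0005] end [ 0.5318 -0.3079  0.1742] [ 2.557 -0.188  1.195] B [ 2.557 -0.188  1.196]
```

View pics/w8.png

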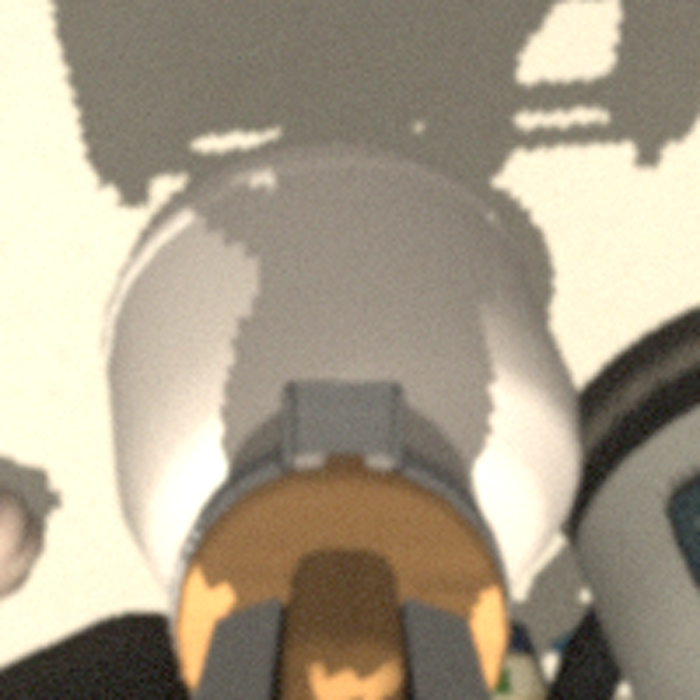

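View pics/sd8.png

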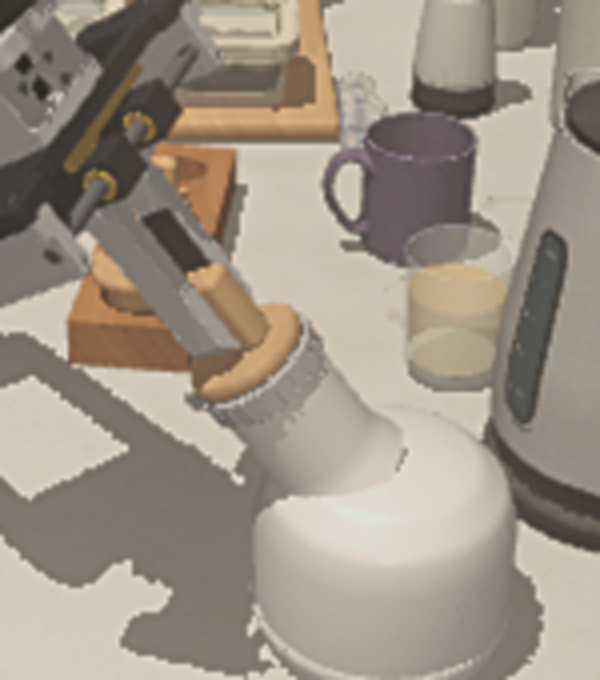

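View pics/sc8.png

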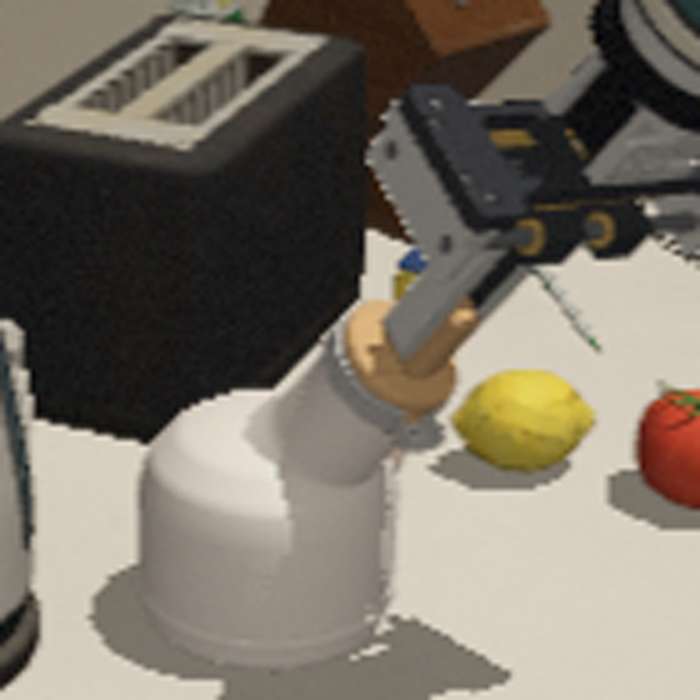

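Nearly home: rib at (345,460) between the notch's two light edges at about 310 and 380. Continuing gently until a contact force shows.

```bash
python3 -m handwheel '{"delta_pos": [[0,0,0.5],[0,0,0.5],[0,0,0.5],[0,0,0.5],[0,0,0.5],[0,0,0.5],[0,0,0],[0,0,0]], "rotation": [[0,0,0],[0,0,0],[0,0,0],[0,0,0],[0,0,0],[0,0,0],[0,0,0],[0,0,0]], "claw": [1,1,1,1,1,1,1,1]}'; python3 tgt.py 0 4;python3 -c "
from bench import robot
o=robot.get_obs();print(o['wrist_force'],o['wrist_torque'])"
```

```text
time: 13.5
tool_pos: [0.5316, -0.3085, 0.1753]
ee_rot: [2.557, -0.186, 1.198]
wrist_force: [-10.2, 1.4, 7.7]
width: 0.0178
mouth from seat, tool axes mm [ 0.4 -0.7  0.9] F tool [ -0.9  -4.  -12.3] 13.5
[[0.1, -0.2, 0.2], [0.1, -0.2, 0.2], [0.1, -0.2, 0.3], [0.1, -0.1, 0.2]]
[-0.0001, 0.0002, 0.0008] end [ 0.5318 -0.3079  0.1742] [ 2.557 -0.188  1.196] B [ 2.557 -0.188  1.196]
[-10.2425753    1.44746738   7.74050702] [0.63216953 0.96071583 0.34221111]
```

```bash
python3 look.py 9; python3 - <<'E'
from h import *
import pickle
S=pickle.load(open("s9.pkl","rb"))
save({"color":cv2.convertScaleAbs(S["wrist"]["color"],alpha=2)},"w9z.png",(200,150,320,240),6)
save(S["side"],"sd9z.png",(215,205,275,260),10)
E
```

```text
13.65 [ 0.53161308 -0.30845072  0.17526203] [ 2.55689539 -0.18570564  1.19804235] [-9.63789436  3.86590621  8.84206815] [0.6339618  1.0100349  0.34407358] 0.01815162340380174
```

View pics/w9z.png

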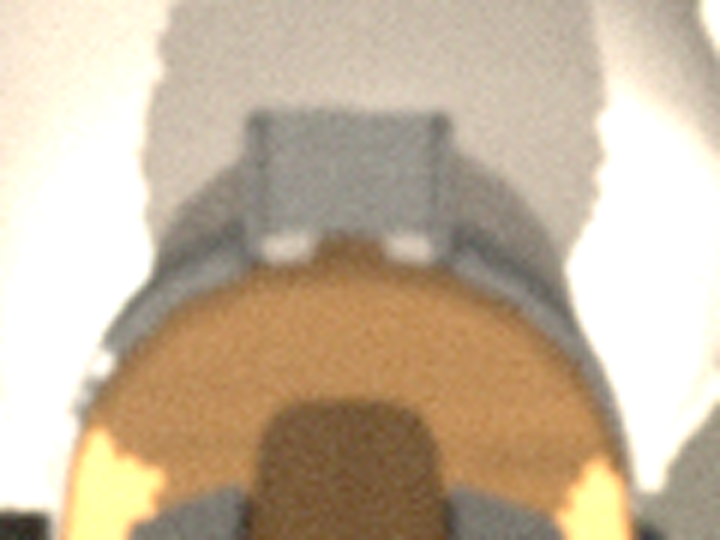

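View pics/sd9z.png

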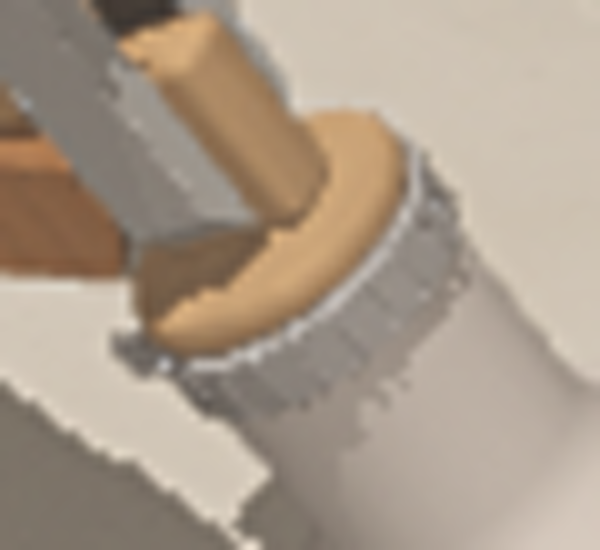

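View pics/sc9.png

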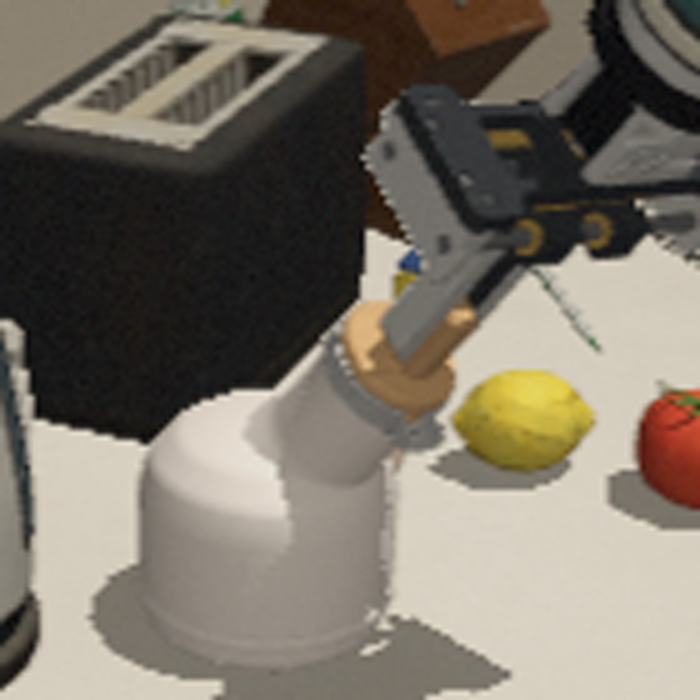

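```bash
python3 -m handwheel '{"delta_pos": [[0,-0.4,0],[0,-0.3,0.3],[0,0,0.4],[0,0,0.4],[0,0,0.4],[0,0,0],[0,0,0],[0,0,0]], "rotation": [[0,0,0],[0,0,0],[0,0,0],[0,0,0],[0,0,0],[0,0,0],[0,0,0],[0,0,0]], "claw": [1,1,1,1,1,1,1,1]}'; python3 tgt.py 0 4;python3 -c "
from bench import robot
o=robot.get_obs();print(o['wrist_force'],o['wrist_torque'])"
```

```text
time: 14.65
tool_pos: [0.5319, -0.3085, 0.1753]
ee_rot: [2.556, -0.185, 1.199]
wrist_force: [-15.5, 2.9, 13.1]
width: 0.018
mouth from seat, tool axes mm [ 0.3 -1.   0.8] F tool [ -0.5  -5.5 -19.7] 14.65
[[0.1, -0.2, 0.2], [0.1, -0.2, 0.2], [0.1, -0.3, 0.2], [0.0, -0.2, 0.2]]
[0.0002, 0.0003, 0.0011] end [ 0.5318 -0.308   0.1742] [ 2.557 -0.188  1.196] B [ 2.557 -0.188  1.196]
[-15.49958481   2.90990443  13.08241858] [0.94999486 1.24195388 0.55956599]
```

```bash
python3 - <<'E'
from bench import robot
from h import *
o=robot.get_obs();A=R.from_euler('xyz',o["ee_rot"])
print(A.inv().apply(o["wrist_torque"]-[.09,.27,0]),A.inv().apply(o["wrist_force"]-[-.1,-.2,-.8]))
E
```

```text
[ 1.30021059  0.55340676 -0.0243514 ] [ -0.10816082  -5.07307239 -20.3418903 ]
```

```bash
python3 -m handwheel '{"delta_pos": [[0,0,-0.3],[0,0,-0.2],[0,0,0],[0,0,0],[0,0,0],[0,0,0],[0,0,0],[0,0,0]], "rotation": [[0.003,0.005,0],[0.003,0.005,0],[0.002,0.005,0],[0.002,0.005,0],[0,0.005,0],[0,0.005,0],[0,0,0],[0,0,0]], "claw": [1,1,1,1,1,1,1,1]}'; cat > ft.py <<'E'
from bench import robot
from h import *
o=robot.get_obs();A=R.from_euler('xyz',o["ee_rot"])
t=A.inv().apply(o["wrist_torque"]-[.09,.27,0]);f=A.inv().apply(o["wrist_force"]-[-.1,-.2,-.8]); L=.2
print(t,f,"contact x,y mm",1000*(L*f[0]-t[1])/f[2],1000*(t[0]+L*f[1])/f[2])
E
python3 ft.py; python3 tgt.py 0 4
```

```text
time: 15.65
tool_pos: [0.5318, -0.3089, 0.1751]
ee_rot: [2.562, -0.209, 1.214]
wrist_force: [-12.1, 3.6, 11.2]
width: 0.0179
[ 0.76500761 -0.15117982  0.12893471] [  1.86763263  -4.00003136 -16.77950083] contact x,y mm -31.270676614354432 2.0857990063265763
mouth from seat, tool axes mm [ 0.3 -0.8  0.7] F tool [  1.5  -4.4 -16.2] 15.65
[[0.2, -0.2, 0.2], [0.2, -0.2, 0.2], [0.1, -0.3, 0.2], [0.2, -0.2, 0.1]]
[-0.0022, -0.007, 0.0009] end [ 0.5318 -0.3079  0.1742] [ 2.557 -0.188  1.196] B [ 2.557 -0.188  1.196]
```

```bash
python3 -m handwheel '{"delta_pos": [[0,0,0],[0,0,0],[0,0,0],[0,0,0],[0,0,0],[0,0,0],[0,0,0],[0,0,0]], "rotation": [[0,-0.006,0],[0,-0.006,0],[0,0,0],[0,0,0],[0,0,0],[0,0,0],[0,0,0],[0,0,0]], "claw": [1,1,1,1,1,1,1,1]}'; python3 ft.py; python3 tgt.py 0 4
```

```text
time: 16.65
tool_pos: [0.5319, -0.3088, 0.175]
ee_rot: [2.563, -0.2, 1.208]
wrist_force: [-11.3, 1.9, 9.7]
width: 0.0176
[0.68965779 0.15898583 0.08601781] [  0.1194639   -3.5179402  -15.04764855] contact x,y mm 8.977685094715724 0.9257425238156436
mouth from seat, tool axes mm [ 0.3 -0.8  0.6] F tool [ -0.3  -3.9 -14.4] 16.65
[[0.1, -0.2, 0.1], [0.2, -0.2, 0.2], [0.1, -0.3, 0.1], [0.2, -0.2, 0.2]]
[-0.0022, -0.0041, 0.0009] end [ 0.5318 -0.3079  0.1742] [ 2.557 -0.188  1.195] B [ 2.557 -0.188  1.196]
```

```bash
python3 -m handwheel '{"delta_pos": [[0,0,-0.2],[0,0,-0.2],[0,0,0],[0,0,0],[0,0,0],[0,0,0],[0,0,0],[0,0,0]], "rotation": [[0,0,0],[0,0,0],[0,0,0],[0,0,0],[0,0,0],[0,0,0],[0,0,0],[0,0,0]], "claw": [1,1,1,0.1,0.1,0.1,0.1,0.1]}'; python3 look.py 10
```

```text
time: 17.65
tool_pos: [0.532, -0.308, 0.1722]
ee_rot: [2.566, -0.202, 1.207]
wrist_force: [-0.2, 0.4, -0.4]
width: 0.0426
17.8 [ 0.53195758 -0.30803604  0.1723365 ] [ 2.56579613 -0.20216644  1.20718791] [-0.60507015  0.57547773  0.17869219] [0.09196804 0.18666078 0.01360614] 0.042244936093391985
```

View pics/w10.png

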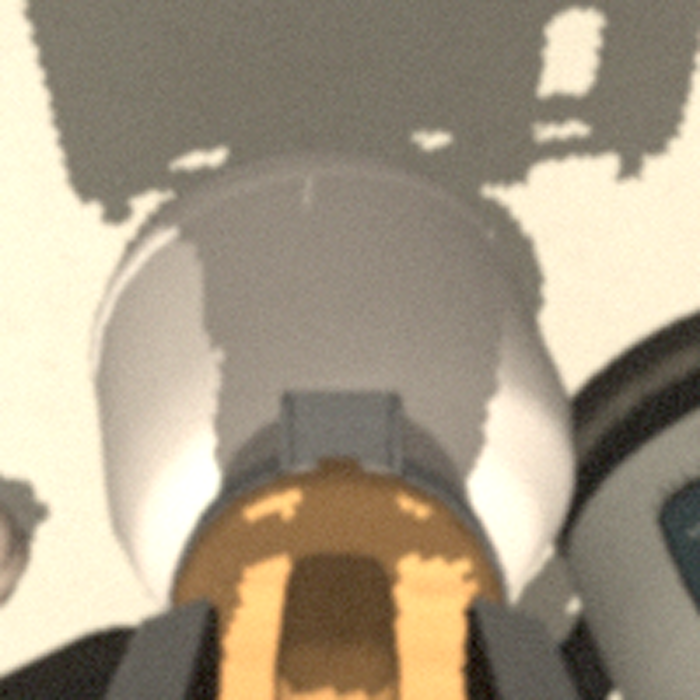

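View pics/sd10.png

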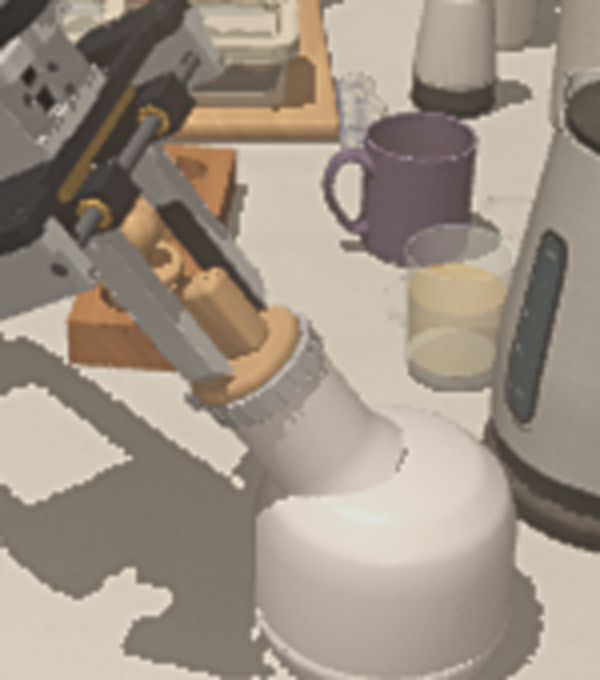

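Released, force back to zero, paddle free in the middle of the fingers. Backing straight out along the tool axis.

```bash
python3 -m handwheel '{"delta_pos": [[0,0,-4],[0,0,-8],[0,0,-12],[0,0,-15],[0,0,-20],[0,0,-20],[0,0,-15],[0,0,0]], "rotation": [[0,0,0],[0,0,0],[0,0,0],[0,0,0],[0,0,0],[0,0,0],[0,0,0],[0,0,0]], "claw": [0.1,0.1,0.1,0.1,0.1,0.1,0.1,0.1]}'; python3 look.py 11;python3 - <<'E'
from h import *
import pickle
S=pickle.load(open("s11.pkl","rb"))
save(S["side"],"sd11z.png",(185,150,275,260),7);save(S["wrist"],"w11f.png",None,1.5);save(S["scene"],"sc11f.png",None,1.5)
E
```

```text
time: 18.8
tool_pos: [0.4783, -0.3054, 0.2518]
ee_rot: [2.563, -0.2, 1.207]
wrist_force: [-0.3, 0.2, 0.7]
width: 0.0422
18.95 [ 0.47832819 -0.30443938  0.24882702] [ 2.56683765 -0.20272589  1.20697572] [-0.17667047  0.14367912  0.35488308] [0.07888318 0.19203304 0.03890621] 0.0419802881922227
```

View pics/w11f.png

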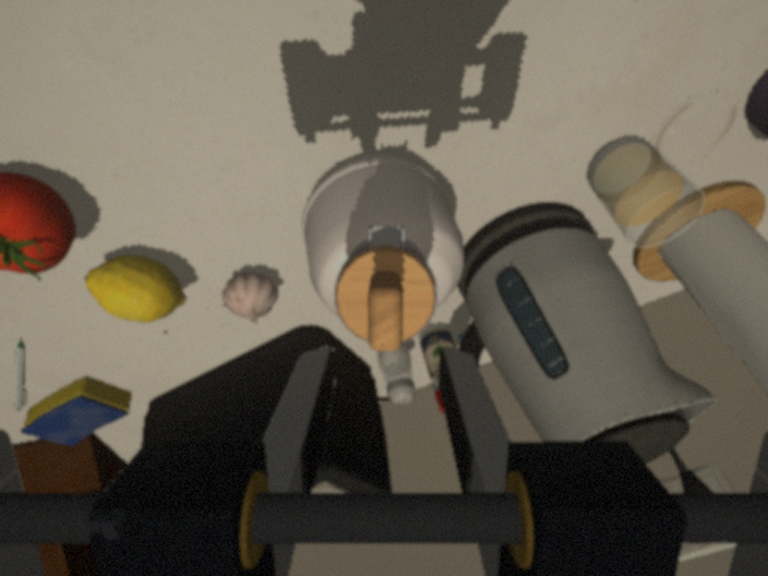

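View pics/sd11z.png

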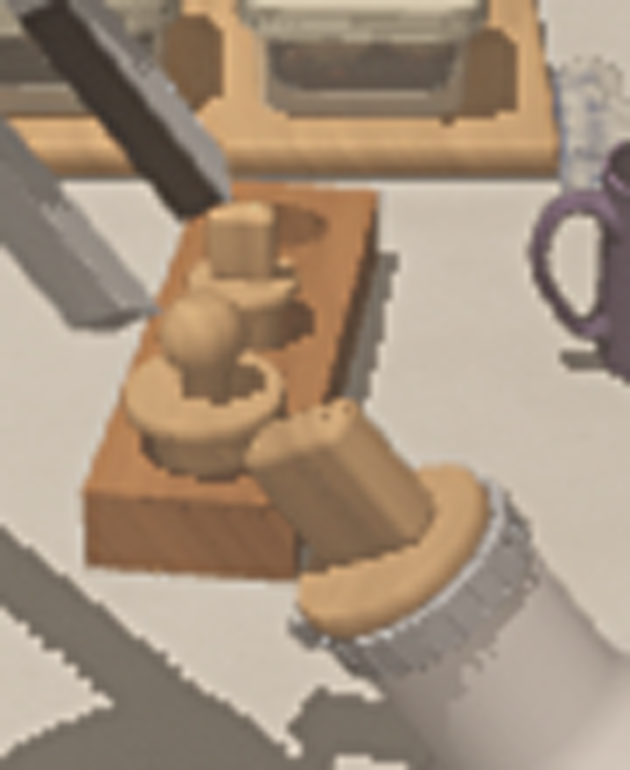

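View pics/sc11f.png

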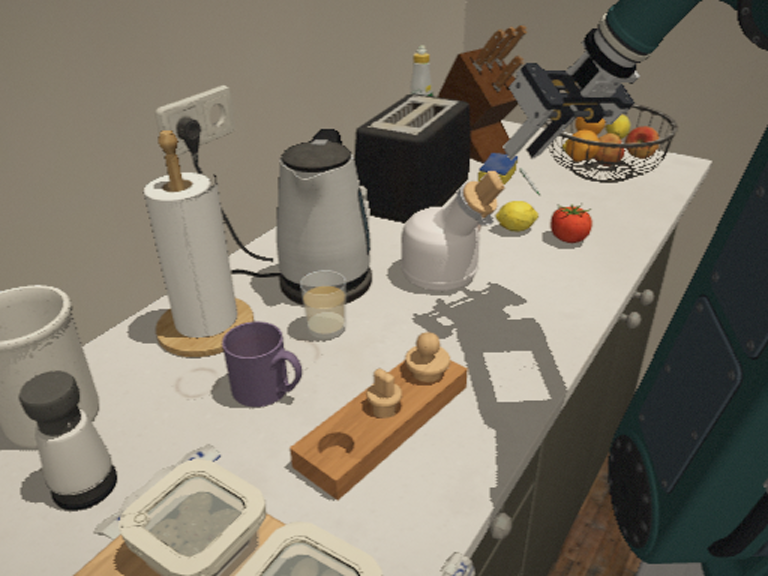

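View pics/sc11.png

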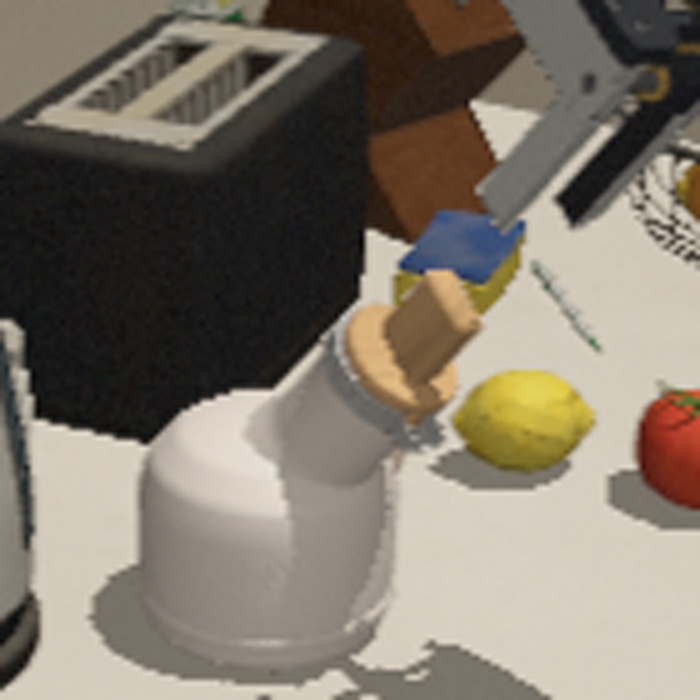

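View pics/w11.png

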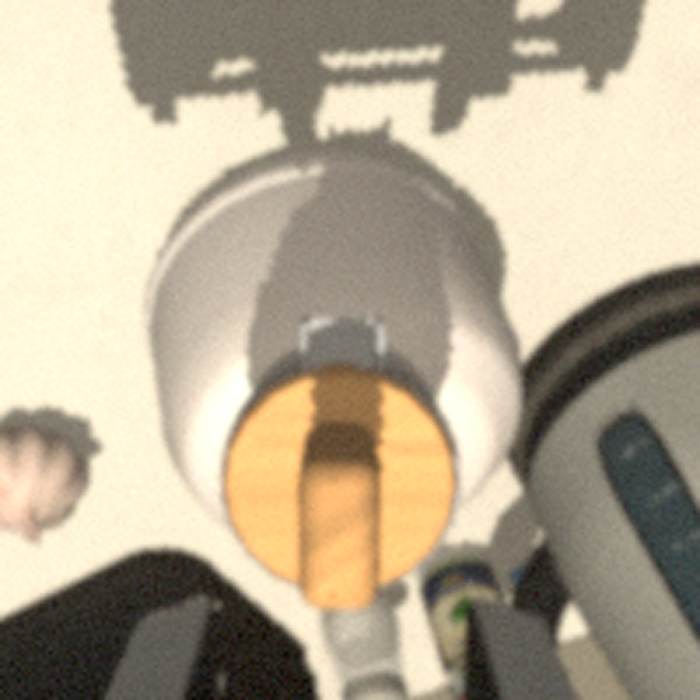

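The flange lies evenly on the collar, the gripper is well clear, and the other stoppers, mug and glass are where they were. Handing in.

```bash
python3 -c "
from bench import robot
print(robot.close_job(), robot.get_obs()['time'])"
```

```text
the job is handed in; nothing more can be done
the job is handed in; nothing more can be done
```

The bean jar is closed. I lifted the ribbed stopper straight up out of its well, turned its rib to the collar's notch using the wrist camera, and set it into the neck. I then let go, backed out and handed the job in after about 19 s.

- **Fit:** the stopper slid in with no contact force until the flange met the collar. First contact was on one side, at 12–20 N. I evened the tilt by touch until the pressure was close to central, at about 15 N.
- **Last pictures:** they show the flange even on the collar with no visible gap, and the rib in the notch. The fingers are about 90 mm clear, and the wrist force is near zero. The ball and slim stoppers, the mug and the glass look unmoved.
- **Disagreements:** the measured tool pose at contact put the flange about 0.6–0.9 mm short of my estimated rim plane, which is within the 2 mm calibration. My two estimates of the mouth's sideways position differed by about 4 mm, so I settled it from the wrist view just before insertion.

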